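# Weigh in the loaded parts tin

## Robot

A 6-joint arm with a two-finger parallel gripper is mounted at the origin on the work surface. World frame = base frame: x ahead of the robot, y to its left, z up, the work surface at z = 0. Lengths are in mm, angles in degrees, forces in N, time in s.
With the tool pointing down it reaches from about 350 to 850 mm from the base axis. Payload 8.1 kg.
Tool frame: the origin (TCP) lies at the very end of the fingers, on their centre line; the grasp point (between the pads) lies grip_depth behind it (grip_depth is the distance from the TCP to the grasp point, in mm); z points along the fingers, y is the direction in which the jaws open and shut (so a half turn about z gives the same grasp; the last joint's range is limited). The gripper opens to 85 mm and grips with 20 to 120 N. Pads are 22 mm wide; open, the fingers measure 114 mm over their backs; the gripper's body (76 mm by 85 mm) begins 54 mm behind the grasp point. The pads swing forward as they close: fully open they stand 13 mm farther back than shut.
Start: joints at [-76.112, 7.471, 85.268, -0, 87.261, -4.893], TCP at [193.197, -568.05, 231.292] pointing down, gripper open.
Joint ranges: [-169.43, 169.43], [-51.17, 129.36], [1.28, 143.12], [-76.62, 256.62], [0, 156.53], [-152.29, 152.29]. Speed limits (degrees/s): [136.94, 136.94, 159.86, 180, 180, 180].

## Interface

Orientations are given as [roll, pitch, yaw] about the fixed x, y, z axes, in that order (R = Rz(yaw) Ry(pitch) Rx(roll)).
In Python, from bench import * gives the robot as it stands.
- The arm moves only by the tool step_arm, never from a script. Its argument "plan" is a list of rows, each an object of numbers: "grip": the finger opening in cm, from 0 to 8.54; "tx", "ty", "tz": the shift along the tool's x, y, z in cm; "ax", "ay", "az": the turn, a rotation vector about the tool's x, y, z in degrees. In form: [{"grip": .., "tx": .., "ty": .., "tz": .., "ax": .., "ay": .., "az": ..}, ...]. A call has 1 to 8 rows; each row shifts and turns the commanded pose from where the row before left it, along the tool's axes as they then stand; what a row does not reach is not made up. A row lasts 1/12 s, in which the tool goes at most 41.7 mm and 7.16 degrees, less where a joint would pass 70% of its speed; a pose out of reach is approached as far as the arm can. A call with a gripper value outside its range is refused whole. The fingers move at their own pace and stop on an object; "newtons" is the grip in N (left out, the last holds). Time passes only in rows, so rows that do not move let the fingers close. It gives the time, the measured TCP pose, the force and the opening at its end, in the units of the state.
- sense(): the state, without advancing time (a new reading comes with each control period).
- snapshot(name): name is "scene" or "side" or "wrist"; returns the picture (384x512x3 uint8, red, green, blue); there is no depth.
- camera_model(name): a dict with "intrinsics" (3x3 intrinsics, pixels), "pose" (4x4, takes a point from camera to world coordinates); the wrist camera has in their place "T_tool_cam" (4x4, takes a point from camera to tool coordinates, whose origin is the TCP and whose axes are the flange's). Camera axes: x right, y down, z forward; pixel columns grow to the right and rows downward; lengths in mm; the calibration is good to about 2 mm. A picture is of the moment at which its call begins: read the wrist's pose just before it. camera_model takes no time and is no camera call.
- hand_in(): hands the job in, once; it reports no verdict.
The state is a dict: "time": time; "joint_pos": joint angles; "qd": joint speeds; "joint_efforts": joint torques, N m; "tool_pos": TCP position; "tcp_rot": TCP orientation; "ft_force": force on the tool from outside, world axes, zero at the start; "wrist_torque": the same for the moment, N m; "finger_gap": finger opening in mm.
Only numpy, scipy, OpenCV 4.12 (cv2) and the standard library are available. Lean on these libraries where they do the work, as an engineer would, in place of code of your own. Each camera call takes 0.05 s, during which the arm holds its last target.

## Task

One of the three closed tins in the rack is full of parts and clearly heavier than the two empties: lift them to find it, stand it upright on the scale's weighing pan and let go. With it standing there, press the round key, then the square key, then the bar key, each fully down and back up before the next, and leave the plus-shaped key alone. Then take the tin again the other way, by its two narrow ends (the bay's walls leave no room for fingers on its broad sides), and stand it in the outgoing bay, fully down on the bay's floor and about midway along it; the empties must end upright in the rack, no tin may be tipped over, and the other things on the bench stay where they are.

Things in the scene. Friction and masses are not known exactly. Their poses are not given: they have to be found in the camera images.
- tin_a_mid (a point): centre (half-way up) of one of three look-alike closed metal tins with a lid rim, 44 mm (own x) by 60 mm (own y) by 90 mm high (z up), standing upright in the rack. One tin, in any lane, is loaded and weighs about 600 g (+-10 %); the other two are empty, about 150 g (+-10 %). Nothing outside shows which.
- tin_b_mid (a point): centre (half-way up) of one of three look-alike closed metal tins with a lid rim, 44 mm (own x) by 60 mm (own y) by 90 mm high (z up), standing upright in the rack. One tin, in any lane, is loaded and weighs about 600 g (+-10 %); the other two are empty, about 150 g (+-10 %). Nothing outside shows which.
- tin_c_mid (a point): centre (half-way up) of one of three look-alike closed metal tins with a lid rim, 44 mm (own x) by 60 mm (own y) by 90 mm high (z up), standing upright in the rack. One tin, in any lane, is loaded and weighs about 600 g (+-10 %); the other two are empty, about 150 g (+-10 %). Nothing outside shows which.
- rack_mid (a point): middle of the rack's floor (upper face, 8 mm above the table). Fixed dark steel rack of three lanes in a row along its y, 80 mm apart (lane centres at y = -80, 0, +80 mm). Between and outside the lanes stand 12 mm dividers, 46 mm deep in x, 90 mm high above the rack floor (level with the tins' tops), leaving 4 mm at each end of a tin: a tin can be gripped here only across its 44 mm side, along the rack's x. Each lane is open towards +x and -x.
- pan (a point): centre of the upper face of the scale's square steel weighing pan, 130 by 130 mm, 48 mm above the table, at the far end of a fixed grey bench scale, 300 mm (x) by 140 mm (y). Four pale keys stand in a two-by-two block at the scale's near end, 108 to 208 mm from the pan centre towards -x of this frame. The pan does not move.
- round_key (a point): centre of the top face of the round key, 36 mm across; top 54 mm above the table when up. One of four pale spring keys, centres 56 mm apart; which key is at which of the four places changes.
- round (a joint): travel of the round key in m: 0 up, 0.006 fully down (straight down). The spring takes 1.5 N to start and 5 N to be fully down, and lifts the key again by itself; 0.0045 counts as down, and more than 0.003 as touched down.
- square_key (a point): centre of the top face of the square key, 34 by 34 mm; top 54 mm above the table when up. One of four pale spring keys, centres 56 mm apart; which key is at which of the four places changes.
- square (a joint): travel of the square key in m: 0 up, 0.006 fully down (straight down). The spring takes 1.5 N to start and 5 N to be fully down, and lifts the key again by itself; 0.0045 counts as down, and more than 0.003 as touched down.
- bar_key (a point): centre of the top face of the bar-shaped key, 16 mm (x) by 46 mm (y); top 54 mm above the table when up. One of four pale spring keys, centres 56 mm apart; which key is at which of the four places changes.
- bar (a joint): travel of the bar key in m: 0 up, 0.006 fully down (straight down). The spring takes 1.5 N to start and 5 N to be fully down, and lifts the key again by itself; 0.0045 counts as down, and more than 0.003 as touched down.
- plus_key (a point): centre of the top face of the plus-shaped key, arms 14 mm wide and 44 mm across: not to be pressed; top 54 mm above the table when up. One of four pale spring keys, centres 56 mm apart; which key is at which of the four places changes.
- plus (a joint): travel of the plus key in m: 0 up, 0.006 fully down (straight down). The spring takes 1.5 N to start and 5 N to be fully down, and lifts the key again by itself; 0.0045 counts as down, and more than 0.003 as touched down.
- bay_floor (a point): centre of the floor (upper face, 8 mm above the table) of the outgoing bay: a fixed light grey base, 90 mm (x) by 100 mm (y), with two upright walls, 64 mm long along y, 12 mm thick, 90 mm high above the floor (as high as a tin), facing each other across x with a gap of 54 mm. Open on top and at both y ends. A tin fits only with its 44 mm side across the gap, so it must be held by its 60 mm side, fingers at the open y ends.
- tape_roll: roll of paper tape, 90 mm across and 30 mm high, lying flat; origin at the centre of its underside. Bystander: leave it alone.
- mallet: hammer lying on the table, 240 mm long, along its x; origin at the centre of its underside. Bystander: leave it alone.
- oil_bottle: white oil bottle, 56 mm across, 130 mm high; origin at the centre of its underside. Bystander: leave it alone.
- wrench: wrench lying flat, 200 mm long, along its x; origin at the centre of its underside. Bystander: leave it alone.
There are look-alikes about, which are no part of the job. What is shaped like the part that bears tin_b_mid but black, orange or yellow is not meant.

How it is judged:
By the outcome, as a careful person would: the job done as asked, in the order asked, and still so for the second after the job is handed in, with the robot touching nothing.
It also fails if it takes over 72 s, if anything falls off the work surface, if the arm or the gripper's body presses on something with over 40 N, if the wrist force passes 120 N, or if a joint passes its speed limit or range.

## Working session

There is one attempt and no reset: what is moved stays moved. The work goes in short steps, Python scripts to look and compute and a tool call to move; the robot and the scene stay as the last step left them, time stands still between calls to the robot, and variables do not carry over. Pictures are saved under pics/ and viewed, and the job is handed in when it is done.

Besides the shell and the picture viewer there is one more tool, called after "Request:" by a JSON object that holds its "method" and its "body". step_arm: Moves the arm, as the interface text tells. Its arguments: {"type":"object","properties":{"plan":{"type":"array","items":{"type":"object","properties":{"grip":{"type":"number"},"tx":{"type":"number"},"ty":{"type":"number"},"tz":{"type":"number"},"ax":{"type":"number"},"ay":{"type":"number"},"az":{"type":"number"}}}},"newtons":{"type":"number"}},"required":["plan"]}

```bash
mkdir -p pics; ls; python3 - <<'E'
from bench import *
import cv2
s=sense(); print(s)
for n in ["scene","side","wrist"]:
    im=snapshot(n); cv2.imwrite(f"pics/{n}0.png",im[:,:,::-1]); print(n,camera_model(n))
E
```

```text
pics
{'time': 0.0, 'joint_pos': array([-7.61108787e+01,  7.51480005e+00,  8.53319195e+01,  1.00191318e-03,
        8.72615676e+01, -4.89337896e+00]), 'qd': array([ 0.06895772, -0.15974021, -0.06182117, -0.02377869,  0.07085162,
       -0.03841883]), 'joint_efforts': array([ 2.22106049e-03, -5.69389665e+01, -5.00559390e+01,  2.57920246e-04,
        1.44811827e-02, -3.36659093e-05]), 'tool_pos': array([ 193.07293443, -567.48623006,  230.22234684]), 'tcp_rot': array([-1.79892193e+02, -1.02341117e-02,  1.87824418e+01]), 'ft_force': array([0.31843623, 0.18855668, 0.1686892 ]), 'wrist_torque': array([-0.00783013, -0.00252023,  0.01670082]), 'finger_gap': 85.26663289036466}
scene {'intrinsics': array([[366.25495408,   0.        , 253.68106767],
       [  0.        , 366.25495408, 192.21668792],
       [  0.        ,   0.        ,   1.        ]]), 'pose': array([[ 1.32466116e-01,  6.25785831e-01, -7.68664310e-01,
         1.31709440e+03],
       [ 9.90997927e-01, -9.87843020e-02,  9.03591189e-02,
        -3.03386751e+01],
       [-1.93865110e-02, -7.73714259e-01, -6.33238034e-01,
         6.
[... 458 characters left out ...]
    [ 4.44332049e-04, -6.29784994e-01, -7.76769376e-01,
         1.19465059e+03],
       [ 0.00000000e+00,  0.00000000e+00,  0.00000000e+00,
         1.00000000e+00]])}
wrist {'intrinsics': array([[334.25973218,   0.        , 258.76821533],
       [  0.        , 334.25973218, 191.41763233],
       [  0.        ,   0.        ,   1.        ]]), 'T_tool_cam': array([[-2.31167251e-04, -9.57917574e-01, -2.87043321e-01,
         7.32894709e+01],
       [ 9.99999297e-01,  1.12398496e-04, -1.18043361e-03,
         1.47838380e+00],
       [ 1.16302134e-03, -2.87043392e-01,  9.57916874e-01,
        -1.42416155e+02],
       [ 0.00000000e+00,  0.00000000e+00,  0.00000000e+00,
         1.00000000e+00]])}
```

View pics/scene0.png

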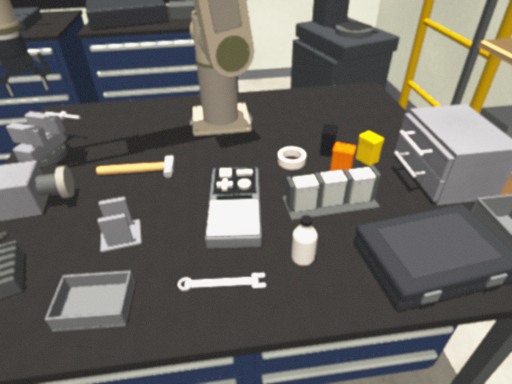

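View pics/side0.png

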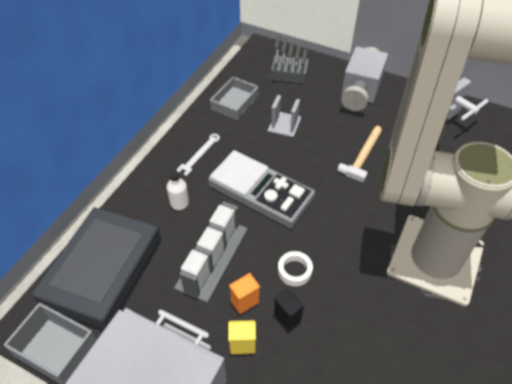

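View pics/wrist0.png

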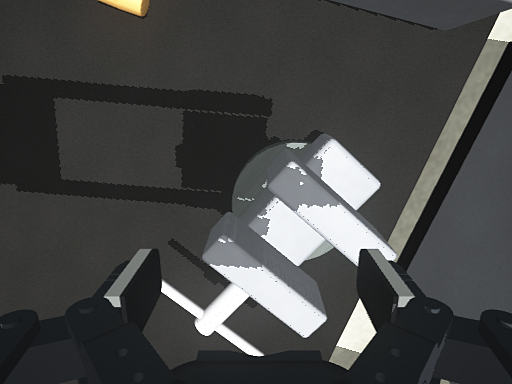

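```bash
cat > h.py <<'E'
from bench import *
import numpy as np, cv2
def ray(n,px,z,pose=None):
    c=camera_model(n); K=c["intrinsics"]; T=c["pose"] if pose is None else pose
    d=T[:3,:3]@np.linalg.inv(K)@np.array([px[0],px[1],1.]); o=T[:3,3]
    return o+d*(z-o[2])/d[2]
def proj(n,p,pose=None):
    c=camera_model(n); K=c["intrinsics"]; T=c["pose"] if pose is None else pose
    q=K@(T[:3,:3].T@(np.array(p,float)-T[:3,3])); return q[:2]/q[2]
def tri(p1,p2,n1="scene",n2="side"):
    A=[];b=[]
    M=np.zeros((3,3));v=np.zeros(3)
    for n,px in((n1,p1),(n2,p2)):
        c=camera_model(n);d=c["pose"][:3,:3]@np.linalg.inv(c["intrinsics"])@np.array([*px,1.]);d/=np.linalg.norm(d)
        P=np.eye(3)-np.outer(d,d);M+=P;v+=P@c["pose"][:3,3]
    return np.linalg.solve(M,v)
def wristpose():
    from scipy.spatial.transform import Rotation as R
    s=sense();T=np.eye(4);T[:3,:3]=R.from_euler("xyz",s["tcp_rot"],degrees=True).as_matrix();T[:3,3]=s["tool_pos"]
    return T@camera_model("wrist")["T_tool_cam"]
E
python3 - <<'E'
import cv2
a=cv2.imread("pics/scene0.png");b=cv2.imread("pics/side0.png")
def c(im,x0,y0,x1,y1,k,n): cv2.imwrite(n,cv2.resize(im[y0:y1,x0:x1],None,fx=k,fy=k,interpolation=cv2.INTER_CUBIC))
c(a,190,110,390,260,4,"pics/s_a.png")
c(b,160,140,330,310,3.5,"pics/d_a.png")
c(a,80,180,160,260,6,"pics/s_bay.png")
c(b,255,85,315,145,8,"pics/d_bay.png")
E
```

```text
(no output)
```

View pics/s_a.png

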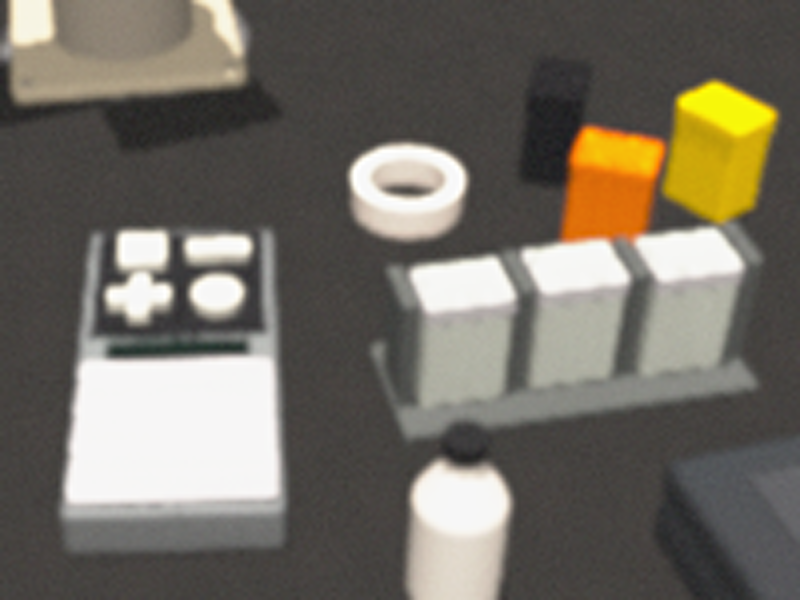

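View pics/d_a.png

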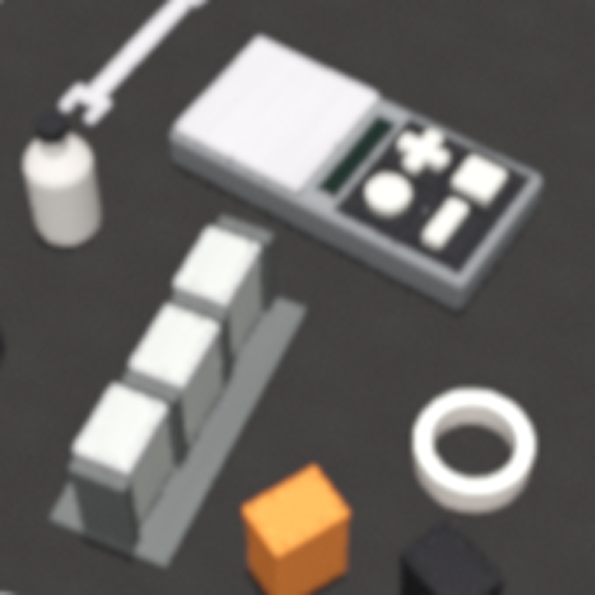

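View pics/s_bay.png

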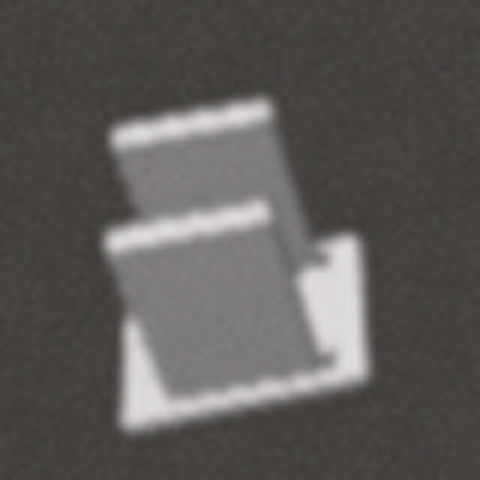

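View pics/d_bay.png

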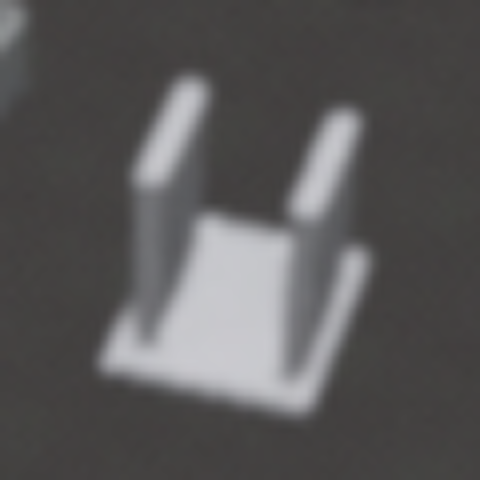

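```bash
python3 - <<'E'
from h import *
for n,thr,roi in(("scene",205,(190,110,390,260)),("side",195,(160,140,330,310))):
    im=cv2.imread(f"pics/{n}0.png")
    im=im.copy()
    m=(im.min(2)>thr).astype(np.uint8)
    x0,y0,x1,y1=roi
    mm=np.zeros_like(m);mm[y0:y1,x0:x1]=m[y0:y1,x0:x1]
    k,l,st,ce=cv2.connectedComponentsWithStats(mm,connectivity=4)
    print(n)
    for i in range(1,k):
        if st[i,4]<15: continue
        z=98 if (n=="scene" and ce[i][0]>285 and ce[i][1]<200) or (n=="side" and ce[i][0]<240 and ce[i][1]>200) else (54 if st[i,4]<250 else 48)
        pts=np.argwhere(l==i)[:,::-1].astype(float)
        w=np.array([ray(n,p,z)[:2] for p in pts]).astype(np.float32)
        r=cv2.minAreaRect(w)
        print(ce[i].round(1),st[i,4],"z",z,"mean",w.mean(0).round(1),"rect",np.round(r[0],1),np.round(r[1],1),round(r[2],1))
E
```

```text
scene
[197.4 114.3] 77 z 54 mean [ 47.9 -86.6] rect [ 48.  -86.5] [26.7 75.2] 88.8
[245.3 114.2] 36 z 54 mean [77.6 91.1] rect [82.1 92. ] [84.7 16.4] 6.7
[291.5 155. ] 256 z 98 mean [438.6 187.2] rect [440.4 187.1] [79.4 89.8] 79.4
[361.8 173.4] 247 z 98 mean [558.1 356.1] rect [557.7 356.4] [50.3 61.3] 2.9
[225.1 171.6] 91 z 54 mean [430. -10.] rect [430.8  -8.9] [32.7 41. ] 86.5
[244.2 171.2] 66 z 54 mean [437.   46.4] rect [435.8  45.8] [42.2 20.2] 80.9
[333.4 176.5] 246 z 98 mean [559.6 276.3] rect [559.  276.2] [50.2 60.6] 3.5
[305.1 181. ] 259 z 98 mean [567.  196.4] rect [566.9 196.7] [49.9 61.4] 2.6
[224.3 183.2] 96 z 54 mean [485.8 -16.3] rect [484.9 -16.3] [37.4 39.2] 36.8
[243.7 182.7] 82 z 54 mean [492.3  38.6] rect [493.2  37.9] [31.5 37.4] 83.0Traceback (most recent call last):
  File "<stdin>", line 14, in <module>
  File "h.py", line 4, in ray
    c=camera_model(n); K=c["intrinsics"]; T=c["pose"] if pose is None else pose
ValueError: time passes only in moves, steps and waits
```

```bash
sed -i 's/^import numpy.*/&\nfrom functools import lru_cache\n_cm=camera_model\ncamera_model=lru_cache(None)(_cm)/' h.py
python3 - <<'E'
from h import *
for n,thr,roi in(("scene",205,(190,130,390,260)),("side",195,(160,140,330,310)),):
    im=cv2.imread(f"pics/{n}0.png")
    m=(im.min(2)>thr).astype(np.uint8)
    x0,y0,x1,y1=roi
    mm=np.zeros_like(m);mm[y0:y1,x0:x1]=m[y0:y1,x0:x1]
    k,l,st,ce=cv2.connectedComponentsWithStats(mm,connectivity=4)
    print(n)
    for i in range(1,k):
        if st[i,4]<25: continue
        z=98 if (n=="scene" and ce[i][0]>285 and ce[i][1]<200) or (n=="side" and ce[i][0]<240 and ce[i][1]>200) else (54 if st[i,4]<350 else 48)
        pts=np.argwhere(l==i)[:,::-1].astype(float)
        w=np.array([ray(n,p,z)[:2] for p in pts]).astype(np.float32)
        r=cv2.minAreaRect(w)
        print(ce[i].round(1),st[i,4],"z",z,"mean",w.mean(0).round(1),"rect",np.round(r[0],1),np.round(r[1],1),round(r[2],1))
# bay
P=[((107+0,0),0)]
sc=lambda x,y:(x/6+80-.4,y/6+180-.4); sd=lambda x,y:(x/8+255-.45,y/8+85-.45)
print("bay scene floor corners z8",[ray("scene",sc(*p),8)[:2].round(1) for p in((125,432),(370,380),(360,235))])
print("bay scene walltops z98",[ray("scene",sc(*p),98)[:2].round(1) for p in((113,135),(270,110),(107,240),(268,212))])
print("bay side floor z8",[ray("side",sd(*p),8)[:2].round(1) for p in((98,370),(310,415),(370,255),(205,210))])
print("bay side walls z98",[ray("side",sd(*p),98)[:2].round(1) for p in((148,185),(195,80),(303,215),(348,115))])
E
```

```text
scene
[291.5 155. ] 256 z 98 mean [438.6 187.2] rect [440.4 187.1] [79.4 89.8] 79.4
[361.8 173.4] 247 z 98 mean [558.1 356.1] rect [557.7 356.4] [50.3 61.3] 2.9
[225.1 171.6] 91 z 54 mean [430. -10.] rect [430.8  -8.9] [32.7 41. ] 86.5
[244.2 171.2] 66 z 54 mean [437.   46.4] rect [435.8  45.8] [42.2 20.2] 80.9
[333.4 176.5] 246 z 98 mean [559.6 276.3] rect [559.  276.2] [50.2 60.6] 3.5
[305.1 181. ] 259 z 98 mean [567.  196.4] rect [566.9 196.7] [49.9 61.4] 2.6
[224.3 183.2] 96 z 54 mean [485.8 -16.3] rect [484.9 -16.3] [37.4 39.2] 36.8
[243.7 182.7] 82 z 54 mean [492.3  38.6] rect [493.2  37.9] [31.5 37.4] 83.0
[233.2 217.4] 1807 z 48 mean [623.9  -3.7] rect [618.6  -2.9] [130.7 138.6] 83.7
[304.7 235.7] 329 z 54 mean [721.8 160.5] rect [722.2 160. ] [54.3 60.6] 68.7
side
[195.4 157. ] 232 z 54 mean [764.3   9.8] rect [762.   -1.1] [168.2  35.9] 83.9
[238.8 172.1] 1370 z 48 mean [616.7  -0.7] rect [617.2  -2. ] [131.2 131.1] 83.8
[280.5 182.1] 101 z 54 mean [483.7 -16.8] rect [484.3 -16.8] [35.2 36.8] 39.0
[176.3 187.2] 178 z 54 mean [751.6 141.4] rect [751.4 140.4] [51.3 49.2] 40.
[... 306 characters left out ...]
 2.7
[209.5 238.4] 334 z 98 mean [554.8 278.5] rect [554.9 277.9] [45.  61.9] 2.4
[194. 262.] 371 z 98 mean [553.6 358.7] rect [553.8 358.1] [45.3 61.8] 2.9
[295.1 266.3] 445 z 48 mean [328.4 224.9] rect [328.5 225. ] [90.3 88.1] 26.9
bay scene floor corners z8 [array([ 655.8, -341.8]), array([ 641.2, -243.1]), array([ 548.5, -257. ])]
bay scene walltops z98 [array([ 570.5, -337.5]), array([ 564. , -273.8]), array([ 636.7, -327.4]), array([ 629.7, -265.7])]
bay side floor z8 [array([ 636.7, -239.4]), array([ 545.2, -255.5]), array([ 562.2, -358. ]), array([ 638.8, -351.7])]
bay side walls z98 [array([ 626.8, -261.6]), array([ 637.6, -330.2]), array([ 562.6, -273.8]), array([ 571.1, -338.9])]
```

Request:
{"method": "step_arm", "body": {"plan": [{"tx":3.9,"ty":-1.1},{"tx":3.9,"ty":-1.1},{"tx":3.9,"ty":-1.1},{"tx":3.9,"ty":-1.1},{"tx":3.9,"ty":-1.1},{"tx":3.9,"ty":-1.1},{"tx":3.9,"ty":-1.1},{"tx":3.9,"ty":-1.1}]}}

```text
invalid input
```

Request:
{"method": "step_arm", "body": {"plan": [{"tx":3.9,"ty":-1.1},{"tx":3.9,"ty":-1.1},{"tx":3.9,"ty":-1.1},{}]}}

```text
invalid input
```

```bash
cat >> h.py <<'E'
def go(x,y,z,yaw,n):
    s=sense();p=s["tool_pos"];a=s["tcp_rot"][2];da=(yaw-a+180)%360-180
    d=np.array([x,y,z])-p;rows=[]
    print("now",p.round(1),s["tcp_rot"].round(2),"gap",round(s["finger_gap"],1),"d",d.round(1),"da",round(da,2))
    for i in range(n):
        w=np.radians(a+da*i/n);c,sn=np.cos(w),np.sin(w);t=d/n/10
        rows.append('{"tx":%.2f,"ty":%.2f,"tz":%.2f,"az":%.2f}'%(c*t[0]+sn*t[1],sn*t[0]-c*t[1],-t[2],-da/n))
    for i in range(0,n,8): print("["+",".join(rows[i:i+8])+"]")
    print("q",s["joint_pos"].round(0),"F",s["ft_force"].round(2),"t",round(s["time"],2))
E
python3 - <<'E'
from h import *
T=wristpose(); im=snapshot("wrist"); np.save("w1.npy",T); cv2.imwrite("pics/w1.png",im[:,:,::-1])
s=sense();print(s["tool_pos"],s["tcp_rot"],s["qd"].round(2),s["ft_force"],s["time"])
E
```

```text
[ 193.11543448 -567.6999729   230.61422936] [-1.79930031e+02 -5.80456622e-03  1.87835075e+01] [-0.03 -0.08 -0.16  0.08  0.05 -0.04] [ 0.28442961 -0.60812471 -0.60489367] 0.2
```

View pics/w1.png

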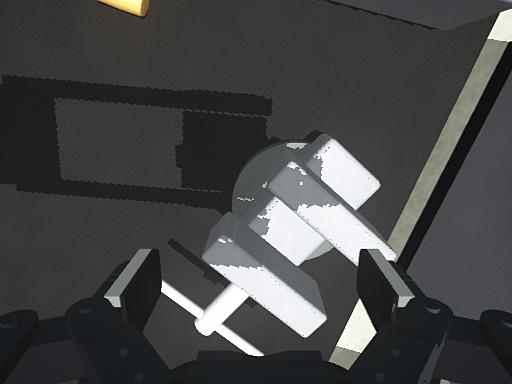

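Request:
{"method": "step_arm", "body": {"plan": [{"grip":8.5,"tx":3.9,"ty":-1.1,"tz":0,"ax":0,"ay":0,"az":0},{"grip":8.5,"tx":3.9,"ty":-1.1,"tz":0,"ax":0,"ay":0,"az":0},{"grip":8.5,"tx":3.9,"ty":-1.1,"tz":0,"ax":0,"ay":0,"az":0},{"grip":8.5,"tx":3.9,"ty":-1.1,"tz":0,"ax":0,"ay":0,"az":0},{"grip":8.5,"tx":3.9,"ty":-1.1,"tz":0,"ax":0,"ay":0,"az":0},{"grip":8.5,"tx":3.9,"ty":-1.1,"tz":0,"ax":0,"ay":0,"az":0},{"grip":8.5,"tx":3.9,"ty":-1.1,"tz":0,"ax":0,"ay":0,"az":0},{"grip":8.5,"tx":3.9,"ty":-1.1,"tz":0,"ax":0,"ay":0,"az":0}]}}

```text
time: 0.87
tool_pos: [461.6, -382.8, 231.2]
tcp_rot: [-180.0, 0.0, 18.8]
ft_force: [0.2, -0.4, -0.1]
finger_gap: 85.0
```

Request:
{"method": "step_arm", "body": {"plan": [{"grip":8.5,"tx":3.9,"ty":-1.1,"tz":0,"ax":0,"ay":0,"az":0},{"grip":8.5,"tx":3.9,"ty":-1.1,"tz":0,"ax":0,"ay":0,"az":0},{"grip":8.5,"tx":3.0,"ty":-1.1,"tz":0,"ax":0,"ay":0,"az":0},{"grip":8.5,"tx":0,"ty":0,"tz":0,"ax":0,"ay":0,"az":0}]}}

```text
time: 1.2
tool_pos: [556.0, -313.4, 230.7]
tcp_rot: [-179.9, -0.1, 19.1]
ft_force: [0.2, 0.1, 0.1]
finger_gap: 84.7
```

```bash
python3 - <<'E'
from h import *
T=wristpose(); im=snapshot("wrist"); np.save("w1.npy",T); cv2.imwrite("pics/w1.png",im[:,:,::-1])
s=sense();print(s["tool_pos"],s["tcp_rot"],s["qd"].round(2),s["ft_force"],s["time"])
E
```

```text
[ 553.98603593 -315.50431115  230.64375237] [-1.79944657e+02 -1.63947160e-03  1.90401458e+01] [-3.63 -1.25  1.46 -1.62  0.25 -1.79] [-0.48396243 -0.54849004  0.00340564] 1.25
```

View pics/w1.png

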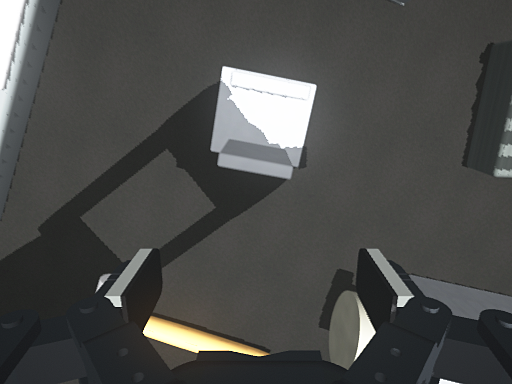

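```bash
python3 - <<'E'
import cv2
a=cv2.imread("pics/w1.png")
cv2.imwrite("pics/w1c.png",cv2.resize(a[55:190,200:330],None,fx=4.4,fy=4.4,interpolation=cv2.INTER_CUBIC))
E
```

```text
(no output)
```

View pics/w1c.png

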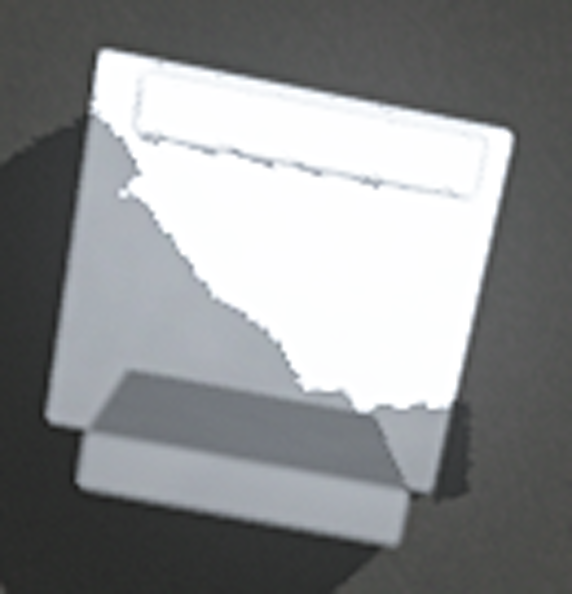

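```bash
python3 - <<'E'
from h import *
T=np.load("w1.npy")
f=lambda p,z: ray("wrist",(p[0]/4.4+200-.4,p[1]/4.4+55-.4),z,T)[:2]
for nm,ps,z in(("near",[(85,432),(408,490),(398,547),(77,490)],98),("far",[(140,70),(485,140),(480,195),(137,135)],98),("base",[(100,48),(515,130),(435,495),(45,415)],8)):
    q=np.array([f(p,z) for p in ps],np.float32); r=cv2.minAreaRect(q); print(nm,q.round(1).tolist(),np.round(r[0],1),np.round(r[1],1),round(r[2],2))
E
```

```text
near [[568.7000122070312, -275.0], [578.2000122070312, -336.5], [567.0, -338.70001220703125], [557.5, -276.79998779296875]] [ 567.9 -306.8] [11.3 62.7] 8.77
far [[633.4000244140625, -265.20001220703125], [642.2999877929688, -327.0], [633.2000122070312, -329.6000061035156], [622.7999877929688, -268.0]] [ 633.3 -297.4] [10.9 63.5] 9.57
base [[637.5, -246.39999389648438], [652.2000122070312, -344.5], [563.7000122070312, -358.29998779296875], [550.9000244140625, -259.0]] [ 600.6 -302.2] [ 89.6 100.1] 8.5
```

```bash
python3 - <<'E'
from h import *
go(561,190,230,93,13)
E
```

```text
now [ 554.  -315.5  230.6] [-179.94   -0.     19.04] gap 85.2 d [  7.  505.5  -0.6] da 73.96
[{"tx":1.32,"ty":-3.66,"tz":0.00,"az":-5.69},{"tx":1.68,"ty":-3.51,"tz":0.00,"az":-5.69},{"tx":2.02,"ty":-3.33,"tz":0.00,"az":-5.69},{"tx":2.34,"ty":-3.11,"tz":0.00,"az":-5.69},{"tx":2.63,"ty":-2.86,"tz":0.00,"az":-5.69},{"tx":2.90,"ty":-2.59,"tz":0.00,"az":-5.69},{"tx":3.14,"ty":-2.29,"tz":0.00,"az":-5.69},{"tx":3.36,"ty":-1.96,"tz":0.00,"az":-5.69}]
[{"tx":3.53,"ty":-1.62,"tz":0.00,"az":-5.69},{"tx":3.68,"ty":-1.26,"tz":0.00,"az":-5.69},{"tx":3.78,"ty":-0.89,"tz":0.00,"az":-5.69},{"tx":3.85,"ty":-0.51,"tz":0.00,"az":-5.69},{"tx":3.89,"ty":-0.13,"tz":0.00,"az":-5.69}]
q [-34.  13.  79.   0.  88.  37.] F [-0.48 -0.55  0.  ] t 1.25
```

Request:
{"method": "step_arm", "body": {"plan": [{"grip":8.5,"tx":1.3,"ty":-3.7,"tz":0,"ax":0,"ay":0,"az":-5.7},{"grip":8.5,"tx":1.7,"ty":-3.5,"tz":0,"ax":0,"ay":0,"az":-5.7},{"grip":8.5,"tx":2.0,"ty":-3.3,"tz":0,"ax":0,"ay":0,"az":-5.7},{"grip":8.5,"tx":2.3,"ty":-3.1,"tz":0,"ax":0,"ay":0,"az":-5.7},{"grip":8.5,"tx":2.6,"ty":-2.9,"tz":0,"ax":0,"ay":0,"az":-5.7},{"grip":8.5,"tx":2.9,"ty":-2.6,"tz":0,"ax":0,"ay":0,"az":-5.7},{"grip":8.5,"tx":3.1,"ty":-2.3,"tz":0,"ax":0,"ay":0,"az":-5.7},{"grip":8.5,"tx":3.4,"ty":-2.0,"tz":0,"ax":0,"ay":0,"az":-5.7}]}}

```text
time: 1.92
tool_pos: [555.4, -6.5, 231.3]
tcp_rot: [180.0, 0.0, 64.6]
ft_force: [0.3, 0.3, -0.7]
finger_gap: 85.1
```

Request:
{"method": "step_arm", "body": {"plan": [{"grip":8.5,"tx":3.5,"ty":-1.6,"tz":0,"ax":0,"ay":0,"az":-5.7},{"grip":8.5,"tx":3.7,"ty":-1.3,"tz":0,"ax":0,"ay":0,"az":-5.7},{"grip":8.5,"tx":3.8,"ty":-0.9,"tz":0,"ax":0,"ay":0,"az":-5.7},{"grip":8.5,"tx":3.8,"ty":-0.5,"tz":0,"ax":0,"ay":0,"az":-5.7},{"grip":8.5,"tx":3.9,"ty":-0.1,"tz":0,"ax":0,"ay":0,"az":-5.7},{"grip":8.5,"tx":0,"ty":0,"tz":0,"ax":0,"ay":0,"az":0},{"grip":8.5,"tx":0,"ty":0,"tz":0,"ax":0,"ay":0,"az":0}]}}

```text
time: 2.5
tool_pos: [558.9, 188.1, 231.0]
tcp_rot: [-180.0, 0.0, 93.0]
ft_force: [0.1, -1.0, -0.5]
finger_gap: 84.8
```

```bash
python3 - <<'E'
from h import *
T=wristpose(); im=snapshot("wrist"); np.save("w2.npy",T); cv2.imwrite("pics/w2.png",im[:,:,::-1])
s=sense();print(s["qd"].round(2))
go(562.8,198,120,93,3)
E
```

```text
[-1.96 -0.52  0.53 -0.19  0.03  0.3 ]
now [559.1 186.7 231. ] [-1.7997e+02  5.0000e-02  9.2900e+01] gap 85.0 d [   3.7   11.3 -111. ] da 0.1
[{"tx":0.37,"ty":0.14,"tz":3.70,"az":-0.03},{"tx":0.37,"ty":0.14,"tz":3.70,"az":-0.03},{"tx":0.37,"ty":0.14,"tz":3.70,"az":-0.03}]
q [14.  6. 87. -0. 87. 11.] F [ 0.22 -0.83  0.18] t 2.55
```

View pics/w2.png

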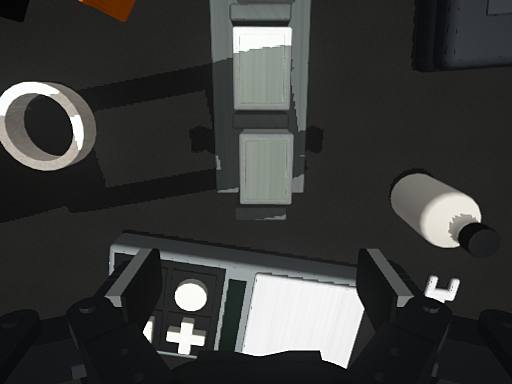

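```bash
python3 - <<'E'
from h import *
T=np.load("w2.npy")
a=cv2.imread("pics/w2.png")
cv2.imwrite("pics/w2c.png",cv2.resize(a[10:225,200:330],None,fx=2.8,fy=2.8,interpolation=cv2.INTER_CUBIC))
f=lambda p,z: ray("wrist",p,z,T)[:2]
for nm,ps,z in(("t1",[(240.5,135),(293,132),(292,205.5),(239.5,205)],98),("t2",[(233.5,27),(292.5,27),(290,110),(234,110)],98),("round",[(173,295),(208,295)],54),("round",[(190,279),(190,311)],54)):
    q=np.array([f(p,z) for p in ps],np.float32); r=cv2.minAreaRect(q); print(nm,q.round(1).tolist(),np.round(r[0],1),np.round(r[1],1),round(r[2],2), proj("wrist",(562.8,198,98),T))
E
```

```text
t1 [[542.4000244140625, 225.0], [585.0999755859375, 229.6999969482422], [589.5, 166.39999389648438], [543.7999877929688, 164.39999389648438]] [564.5 196.5] [45.7 63.4] 3.92 [263.46187543 168.4955786 ]
t2 [[534.2000122070312, 305.1000061035156], [578.4000244140625, 307.5], [581.2999877929688, 247.0], [536.5, 244.60000610351562]] [557.4 276. ] [44.9 60.7] 2.79 [263.46187543 168.4955786 ]
round [[472.70001220703125, 40.79999923706055], [511.1000061035156, 42.900001525878906]] [491.9  41.9] [38.5  0. ] -176.94 [263.46187543 168.4955786 ]
round [[491.5, 61.79999923706055], [491.20001220703125, 21.200000762939453]] [491.4  41.5] [40.5  0. ] -90.34 [263.46187543 168.4955786 ]
```

View pics/w2c.png

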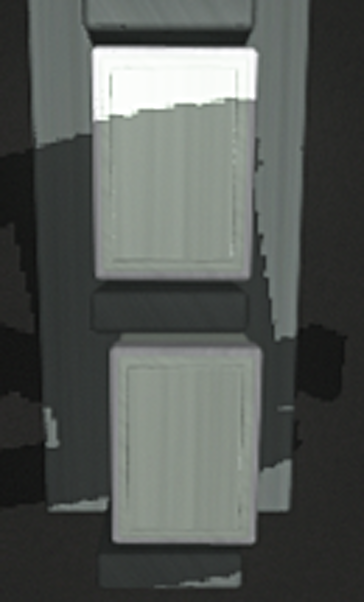

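Request:
{"method": "step_arm", "body": {"plan": [{"grip":8.5,"tx":1.0,"ty":0.5,"tz":3,"ax":0,"ay":0,"az":0},{"grip":8.5,"tx":0,"ty":0,"tz":4,"ax":0,"ay":0,"az":0},{"grip":8.5,"tx":0,"ty":0,"tz":4,"ax":0,"ay":0,"az":0},{"grip":8.5,"tx":0,"ty":0,"tz":1,"ax":0,"ay":0,"az":0},{"grip":8.5,"tx":0,"ty":0,"tz":0,"ax":0,"ay":0,"az":0}]}}

```text
time: 2.97
tool_pos: [560.8, 194.6, 106.9]
tcp_rot: [-179.5, 0.1, 92.7]
ft_force: [-1.2, 0.3, 0.5]
finger_gap: 84.7
```

Request:
{"method": "step_arm", "body": {"plan": [{"grip":8.5,"tx":0,"ty":0,"tz":0,"ax":0,"ay":0,"az":0},{"grip":8.5,"tx":0,"ty":0,"tz":0,"ax":0,"ay":0,"az":0}]}}

```text
time: 3.13
tool_pos: [565.9, 196.9, 114.6]
tcp_rot: [179.8, -0.0, 92.8]
ft_force: [-0.2, 0.5, 0.4]
finger_gap: 84.8
```

Request:
{"method": "step_arm", "body": {"plan": [{"grip":8.5,"tx":0,"ty":0,"tz":1.5,"ax":0,"ay":0,"az":0},{"grip":8.5,"tx":0,"ty":0,"tz":2,"ax":0,"ay":0,"az":0},{"grip":8.5,"tx":0,"ty":0,"tz":2,"ax":0,"ay":0,"az":0},{"grip":8.5,"tx":0,"ty":0,"tz":1,"ax":0,"ay":0,"az":0},{"grip":8.5,"tx":0,"ty":0,"tz":0,"ax":0,"ay":0,"az":0},{"grip":8.5,"tx":0,"ty":0,"tz":0,"ax":0,"ay":0,"az":0},{"grip":8.5,"tx":0,"ty":0,"tz":0,"ax":0,"ay":0,"az":0}]}}

```text
time: 3.72
tool_pos: [565.5, 197.6, 48.6]
tcp_rot: [179.8, -0.0, 92.9]
ft_force: [0.5, 0.0, 0.1]
finger_gap: 85.0
```

Request:
{"method": "step_arm", "body": {"plan": [{"grip":3.5,"tx":0,"ty":-0.15,"tz":0,"ax":0,"ay":0,"az":0},{"grip":3.5,"tx":0,"ty":0,"tz":0,"ax":0,"ay":0,"az":0},{"grip":3.5,"tx":0,"ty":0,"tz":0,"ax":0,"ay":0,"az":0},{"grip":3.5,"tx":0,"ty":0,"tz":0,"ax":0,"ay":0,"az":0},{"grip":3.5,"tx":0,"ty":0,"tz":0,"ax":0,"ay":0,"az":0},{"grip":3.5,"tx":0,"ty":0,"tz":0,"ax":0,"ay":0,"az":0}], "newtons": 50}}

```text
time: 4.22
tool_pos: [562.9, 197.4, 47.2]
tcp_rot: [179.9, -0.0, 92.9]
ft_force: [-0.7, -0.5, 5.2]
finger_gap: 43.6
```

Request:
{"method": "step_arm", "body": {"plan": [{"grip":3.5,"tx":0,"ty":0,"tz":-0.7,"ax":0,"ay":0,"az":0},{"grip":3.5,"tx":0,"ty":0,"tz":-0.8,"ax":0,"ay":0,"az":0},{"grip":3.5,"tx":0,"ty":0,"tz":0,"ax":0,"ay":0,"az":0},{"grip":3.5,"tx":0,"ty":0,"tz":0,"ax":0,"ay":0,"az":0},{"grip":3.5,"tx":0,"ty":0,"tz":0,"ax":0,"ay":0,"az":0},{"grip":3.5,"tx":0,"ty":0,"tz":0,"ax":0,"ay":0,"az":0}]}}

```text
time: 4.72
tool_pos: [562.0, 197.1, 60.9]
tcp_rot: [-180.0, 0.0, 92.9]
ft_force: [0.3, 0.0, -1.8]
finger_gap: 43.1
```

Request:
{"method": "step_arm", "body": {"plan": [{"grip":3.5,"tx":0,"ty":0,"tz":0.7,"ax":0,"ay":0,"az":0},{"grip":3.5,"tx":0,"ty":0,"tz":0.7,"ax":0,"ay":0,"az":0},{"grip":3.5,"tx":0,"ty":0,"tz":0,"ax":0,"ay":0,"az":0},{"grip":3.5,"tx":0,"ty":0,"tz":0,"ax":0,"ay":0,"az":0},{"grip":3.5,"tx":0,"ty":0,"tz":0,"ax":0,"ay":0,"az":0}]}}

```text
time: 5.13
tool_pos: [562.1, 197.1, 46.6]
tcp_rot: [-180.0, 0.0, 92.9]
ft_force: [0.0, -0.2, -1.5]
finger_gap: 43.3
```

Request:
{"method": "step_arm", "body": {"plan": [{"grip":3.5,"tx":0,"ty":0,"tz":0.1,"ax":0,"ay":0,"az":0},{"grip":3.5,"tx":0,"ty":0,"tz":0.1,"ax":0,"ay":0,"az":0},{"grip":3.5,"tx":0,"ty":0,"tz":0,"ax":0,"ay":0,"az":0},{"grip":3.5,"tx":0,"ty":0,"tz":0,"ax":0,"ay":0,"az":0}]}}

```text
time: 5.47
tool_pos: [562.2, 197.1, 46.6]
tcp_rot: [-180.0, 0.0, 92.9]
ft_force: [-7.4, -2.0, 14.9]
finger_gap: 43.4
```

Touchdown felt (the tool no longer moves down). Release, rise, go on to the middle lane.

Request:
{"method": "step_arm", "body": {"plan": [{"grip":8.5,"tx":0,"ty":0,"tz":0,"ax":0,"ay":0,"az":0},{"grip":8.5,"tx":0,"ty":0,"tz":0,"ax":0,"ay":0,"az":0},{"grip":8.5,"tx":0,"ty":0,"tz":0,"ax":0,"ay":0,"az":0},{"grip":8.5,"tx":0,"ty":0,"tz":0,"ax":0,"ay":0,"az":0},{"grip":8.5,"tx":0,"ty":0,"tz":-2,"ax":0,"ay":0,"az":0},{"grip":8.5,"tx":0,"ty":0,"tz":-3.5,"ax":0,"ay":0,"az":0},{"grip":8.5,"tx":0,"ty":0,"tz":-3.5,"ax":0,"ay":0,"az":0}]}}

```text
time: 6.05
tool_pos: [560.6, 196.7, 134.1]
tcp_rot: [-179.7, 0.1, 92.9]
ft_force: [0.3, -1.3, 0.1]
finger_gap: 85.0
```

```bash
python3 - <<'E'
from h import *
T=wristpose(); im=snapshot("wrist"); np.save("w3.npy",T); cv2.imwrite("pics/w3.png",im[:,:,::-1])
s=sense();print(s["qd"].round(2))
go(556.5,277,140,93,3)
E
```

```text
[ 0.08 -0.71 -2.01  0.   -7.75 -0.02]
now [565.6 198.1 144.2] [ 1.7953e+02 -1.0000e-01  9.2890e+01] gap 84.8 d [-9.1 78.9 -4.2] da 0.11
[{"tx":2.64,"ty":-0.17,"tz":0.14,"az":-0.04},{"tx":2.64,"ty":-0.17,"tz":0.14,"az":-0.04},{"tx":2.64,"ty":-0.17,"tz":0.14,"az":-0.04}]
q [14. 10. 92.  0. 78. 12.] F [4.14 1.   5.96] t 6.1
```

View pics/w3.png

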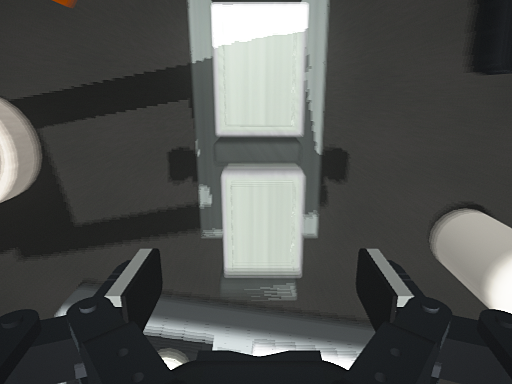

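Request:
{"method": "step_arm", "body": {"plan": [{"grip":8.5,"tx":2.6,"ty":-0.1,"tz":0,"ax":0,"ay":0,"az":0},{"grip":8.5,"tx":3.0,"ty":-0.1,"tz":0,"ax":0,"ay":0,"az":0},{"grip":8.5,"tx":2.4,"ty":0,"tz":1,"ax":0,"ay":0,"az":0},{"grip":8.5,"tx":0,"ty":0,"tz":1,"ax":0,"ay":0,"az":0},{"grip":8.5,"tx":0,"ty":0,"tz":0,"ax":0,"ay":0,"az":0},{"grip":8.5,"tx":0,"ty":0,"tz":0,"ax":0,"ay":0,"az":0}]}}

```text
time: 6.6
tool_pos: [555.4, 276.3, 113.8]
tcp_rot: [-179.9, 0.1, 92.9]
ft_force: [0.1, -0.8, 0.9]
finger_gap: 84.8
```

Request:
{"method": "step_arm", "body": {"plan": [{"grip":8.5,"tx":0,"ty":0.1,"tz":1.5,"ax":0,"ay":0,"az":0},{"grip":8.5,"tx":0,"ty":0,"tz":2,"ax":0,"ay":0,"az":0},{"grip":8.5,"tx":0,"ty":0,"tz":2,"ax":0,"ay":0,"az":0},{"grip":8.5,"tx":0,"ty":0,"tz":1,"ax":0,"ay":0,"az":0},{"grip":8.5,"tx":0,"ty":0,"tz":0,"ax":0,"ay":0,"az":0},{"grip":8.5,"tx":0,"ty":0,"tz":0,"ax":0,"ay":0,"az":0}]}}

```text
time: 7.1
tool_pos: [557.3, 276.2, 50.3]
tcp_rot: [-179.9, 0.0, 92.8]
ft_force: [-0.0, -0.5, 0.2]
finger_gap: 85.0
```

Request:
{"method": "step_arm", "body": {"plan": [{"grip":3.5,"tx":0,"ty":0,"tz":0,"ax":0,"ay":0,"az":0},{"grip":3.5,"tx":0,"ty":0,"tz":0,"ax":0,"ay":0,"az":0},{"grip":3.5,"tx":0,"ty":0,"tz":0,"ax":0,"ay":0,"az":0},{"grip":3.5,"tx":0,"ty":0,"tz":0,"ax":0,"ay":0,"az":0},{"grip":3.5,"tx":0,"ty":0,"tz":0,"ax":0,"ay":0,"az":0},{"grip":3.5,"tx":0,"ty":0,"tz":0,"ax":0,"ay":0,"az":0}]}}

```text
time: 7.6
tool_pos: [558.0, 277.4, 51.7]
tcp_rot: [179.9, -0.0, 92.9]
ft_force: [-2.2, -0.4, 6.1]
finger_gap: 43.6
```

Request:
{"method": "step_arm", "body": {"plan": [{"grip":3.5,"tx":0,"ty":0,"tz":-0.7,"ax":0,"ay":0,"az":0},{"grip":3.5,"tx":0,"ty":0,"tz":-0.8,"ax":0,"ay":0,"az":0},{"grip":3.5,"tx":0,"ty":0,"tz":0,"ax":0,"ay":0,"az":0},{"grip":3.5,"tx":0,"ty":0,"tz":0,"ax":0,"ay":0,"az":0},{"grip":3.5,"tx":0,"ty":0,"tz":0,"ax":0,"ay":0,"az":0},{"grip":3.5,"tx":0,"ty":0,"tz":0,"ax":0,"ay":0,"az":0}]}}

```text
time: 8.1
tool_pos: [556.9, 276.8, 64.7]
tcp_rot: [-179.9, 0.0, 92.9]
ft_force: [0.7, 0.8, -5.0]
finger_gap: 43.4
```

Request:
{"method": "step_arm", "body": {"plan": [{"grip":3.5,"tx":0,"ty":0,"tz":-1,"ax":0,"ay":0,"az":0},{"grip":3.5,"tx":0,"ty":0,"tz":-2,"ax":0,"ay":0,"az":0},{"grip":3.5,"tx":0,"ty":0,"tz":-3,"ax":0,"ay":0,"az":0},{"grip":3.5,"tx":0,"ty":0,"tz":-3,"ax":0,"ay":0,"az":0},{"grip":3.5,"tx":0,"ty":0,"tz":-2,"ax":0,"ay":0,"az":0},{"grip":3.5,"tx":0,"ty":0,"tz":0,"ax":0,"ay":0,"az":0}]}}

```text
time: 8.6
tool_pos: [560.5, 278.3, 182.5]
tcp_rot: [179.4, -0.2, 92.9]
ft_force: [2.0, 0.4, -4.5]
finger_gap: 43.5
```

```bash
python3 - <<'E'
from h import *
go(617.5,-2,174,93,10)
E
```

```text
now [560.5 278.3 182.5] [179.45  -0.19  92.89] gap 43.5 d [  57.  -280.3   -8.5] da 0.11
[{"tx":-2.83,"ty":0.43,"tz":0.09,"az":-0.01},{"tx":-2.83,"ty":0.43,"tz":0.09,"az":-0.01},{"tx":-2.83,"ty":0.43,"tz":0.09,"az":-0.01},{"tx":-2.83,"ty":0.43,"tz":0.09,"az":-0.01},{"tx":-2.83,"ty":0.43,"tz":0.09,"az":-0.01},{"tx":-2.83,"ty":0.43,"tz":0.09,"az":-0.01},{"tx":-2.83,"ty":0.42,"tz":0.09,"az":-0.01},{"tx":-2.83,"ty":0.42,"tz":0.09,"az":-0.01}]
[{"tx":-2.83,"ty":0.42,"tz":0.09,"az":-0.01},{"tx":-2.83,"ty":0.42,"tz":0.09,"az":-0.01}]
q [22. 12. 85. -0. 82. 19.] F [ 1.95  0.41 -4.48] t 8.6
```

Request:
{"method": "step_arm", "body": {"plan": [{"grip":3.5,"tx":-1.5,"ty":0.2,"tz":0,"ax":0,"ay":0,"az":0},{"grip":3.5,"tx":-3,"ty":0.5,"tz":0,"ax":0,"ay":0,"az":0},{"grip":3.5,"tx":-3.5,"ty":0.6,"tz":0,"ax":0,"ay":0,"az":0},{"grip":3.5,"tx":-3.5,"ty":0.6,"tz":0,"ax":0,"ay":0,"az":0},{"grip":3.5,"tx":-3.5,"ty":0.6,"tz":0,"ax":0,"ay":0,"az":0},{"grip":3.5,"tx":-3.5,"ty":0.6,"tz":0,"ax":0,"ay":0,"az":0},{"grip":3.5,"tx":-3.5,"ty":0.6,"tz":0,"ax":0,"ay":0,"az":0},{"grip":3.5,"tx":-3,"ty":0.4,"tz":0,"ax":0,"ay":0,"az":0}]}}

```text
time: 9.27
tool_pos: [609.8, 26.5, 172.8]
tcp_rot: [-179.8, 0.0, 92.8]
ft_force: [0.6, 0.1, -4.6]
finger_gap: 43.4
```

Request:
{"method": "step_arm", "body": {"plan": [{"grip":3.5,"tx":-2,"ty":0.3,"tz":0,"ax":0,"ay":0,"az":0},{"grip":3.5,"tx":-1,"ty":0,"tz":1,"ax":0,"ay":0,"az":0},{"grip":3.5,"tx":0,"ty":0,"tz":2,"ax":0,"ay":0,"az":0},{"grip":3.5,"tx":0,"ty":0,"tz":2,"ax":0,"ay":0,"az":0},{"grip":3.5,"tx":0,"ty":0,"tz":1,"ax":0,"ay":0,"az":0},{"grip":3.5,"tx":0,"ty":0,"tz":0,"ax":0,"ay":0,"az":0},{"grip":3.5,"tx":0,"ty":0,"tz":0,"ax":0,"ay":0,"az":0}]}}

```text
time: 9.85
tool_pos: [614.0, 0.1, 113.6]
tcp_rot: [-179.8, -0.0, 92.9]
ft_force: [0.2, 0.8, -4.3]
finger_gap: 43.3
```

Request:
{"method": "step_arm", "body": {"plan": [{"grip":3.5,"tx":0,"ty":0.3,"tz":1,"ax":0,"ay":0,"az":0},{"grip":3.5,"tx":-0.2,"ty":0,"tz":0.7,"ax":0,"ay":0,"az":0},{"grip":3.5,"tx":0,"ty":0,"tz":0.2,"ax":0,"ay":0,"az":0},{"grip":3.5,"tx":0,"ty":0,"tz":0,"ax":0,"ay":0,"az":0},{"grip":3.5,"tx":0,"ty":0,"tz":0,"ax":0,"ay":0,"az":0},{"grip":3.5,"tx":0,"ty":0,"tz":0,"ax":0,"ay":0,"az":0}]}}

```text
time: 10.35
tool_pos: [618.8, -2.3, 96.8]
tcp_rot: [180.0, 0.0, 92.9]
ft_force: [-0.4, 0.0, -5.4]
finger_gap: 43.4
```

Request:
{"method": "step_arm", "body": {"plan": [{"grip":3.5,"tx":0,"ty":0,"tz":0.2,"ax":0,"ay":0,"az":0},{"grip":3.5,"tx":0,"ty":0,"tz":0.1,"ax":0,"ay":0,"az":0},{"grip":3.5,"tx":0,"ty":0,"tz":0.1,"ax":0,"ay":0,"az":0},{"grip":3.5,"tx":0,"ty":0,"tz":0,"ax":0,"ay":0,"az":0}]}}

```text
time: 10.68
tool_pos: [618.3, -2.2, 92.0]
tcp_rot: [-180.0, -0.0, 92.9]
ft_force: [-0.5, -0.2, -5.7]
finger_gap: 43.3
```

Request:
{"method": "step_arm", "body": {"plan": [{"grip":3.5,"tx":0,"ty":0,"tz":0.1,"ax":0,"ay":0,"az":0},{"grip":3.5,"tx":0,"ty":0,"tz":0.1,"ax":0,"ay":0,"az":0},{"grip":3.5,"tx":0,"ty":0,"tz":0,"ax":0,"ay":0,"az":0}]}}

```text
time: 10.93
tool_pos: [618.7, -2.3, 91.7]
tcp_rot: [180.0, 0.0, 92.9]
ft_force: [-4.3, -0.2, 4.4]
finger_gap: 43.6
```

Request:
{"method": "step_arm", "body": {"plan": [{"grip":8.5,"tx":0,"ty":0,"tz":0,"ax":0,"ay":0,"az":0},{"grip":8.5,"tx":0,"ty":0,"tz":0,"ax":0,"ay":0,"az":0},{"grip":8.5,"tx":0,"ty":0,"tz":0,"ax":0,"ay":0,"az":0},{"grip":8.5,"tx":0,"ty":0,"tz":0,"ax":0,"ay":0,"az":0},{"grip":8.5,"tx":0,"ty":0,"tz":-2,"ax":0,"ay":0,"az":0},{"grip":8.5,"tx":0,"ty":0,"tz":-3,"ax":0,"ay":0,"az":0},{"grip":8.5,"tx":0,"ty":0,"tz":-3,"ax":0,"ay":0,"az":0},{"grip":8.5,"tx":0,"ty":0,"tz":-1.5,"ax":0,"ay":0,"az":0}]}}

```text
time: 11.6
tool_pos: [620.1, -2.4, 189.7]
tcp_rot: [179.7, 0.0, 92.9]
ft_force: [0.6, 0.6, 1.0]
finger_gap: 84.7
```

Request:
{"method": "step_arm", "body": {"plan": [{"grip":8.5,"tx":0,"ty":0,"tz":0,"ax":0,"ay":0,"az":0},{"grip":8.5,"tx":0,"ty":0,"tz":0,"ax":0,"ay":0,"az":0}]}}

```text
time: 11.77
tool_pos: [619.5, -2.3, 186.8]
tcp_rot: [179.8, 0.0, 92.9]
ft_force: [-0.3, -0.5, -1.0]
finger_gap: 85.0
```

```bash
python3 - <<'E'
from h import *
for n in ("scene","side"):
    im=snapshot(n); cv2.imwrite(f"pics/{n}1.png",im[:,:,::-1])
go(490.5,40,110,93,5)
E
python3 -c "
import cv2,numpy as np
a=cv2.imread('pics/scene1.png')[100:280,170:400];b=cv2.imread('pics/side1.png')[100:310,160:400]
cv2.imwrite('pics/s1.png',cv2.resize(a,None,fx=3,fy=3));cv2.imwrite('pics/d1.png',cv2.resize(b,None,fx=2.8,fy=2.8))"
```

```text
now [617.8  -2.2 183.9] [-1.799e+02 -1.000e-02  9.288e+01] gap 84.9 d [-127.3   42.2  -73.9] da 0.12
[{"tx":0.97,"ty":-2.50,"tz":1.48,"az":-0.02},{"tx":0.97,"ty":-2.50,"tz":1.48,"az":-0.02},{"tx":0.97,"ty":-2.50,"tz":1.48,"az":-0.02},{"tx":0.97,"ty":-2.50,"tz":1.48,"az":-0.02},{"tx":0.98,"ty":-2.50,"tz":1.48,"az":-0.02}]
q [-5. 12. 85.  0. 83. -8.] F [-0.44  0.28  0.8 ] t 11.87
```

View pics/s1.png

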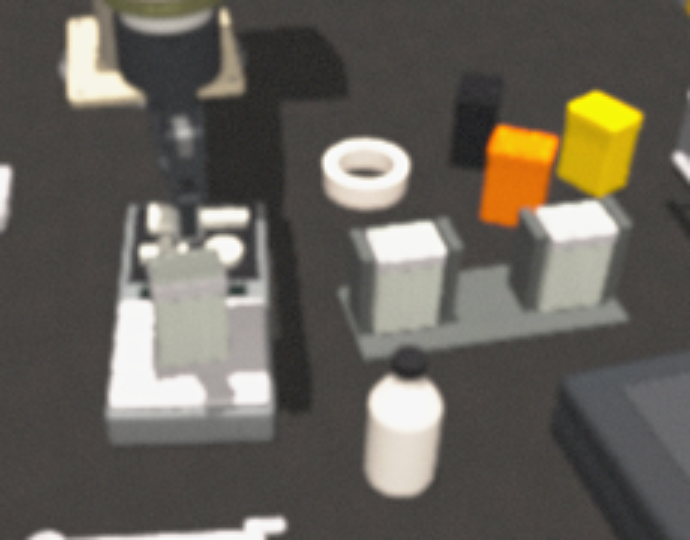

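View pics/d1.png

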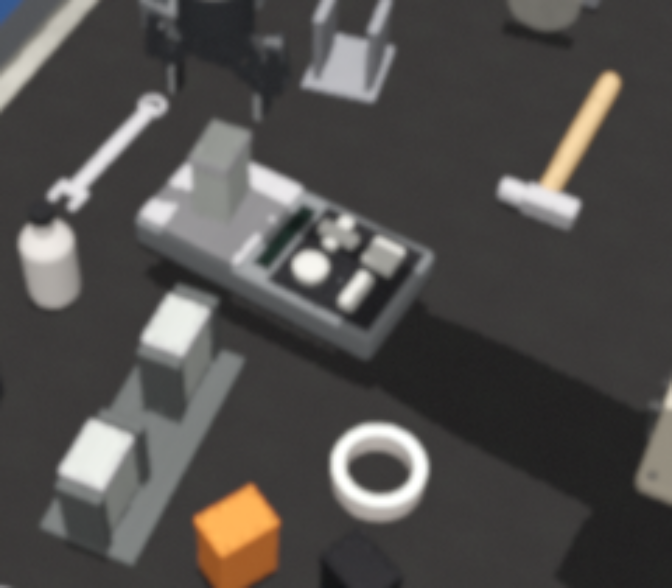

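Request:
{"method": "step_arm", "body": {"plan": [{"grip":0,"tx":0.8,"ty":-2,"tz":0,"ax":0,"ay":0,"az":0},{"grip":0,"tx":1.2,"ty":-3.3,"tz":0,"ax":0,"ay":0,"az":0},{"grip":0,"tx":1.3,"ty":-3.3,"tz":0,"ax":0,"ay":0,"az":0},{"grip":0,"tx":1.0,"ty":-2.5,"tz":1,"ax":0,"ay":0,"az":0},{"grip":0,"tx":0.5,"ty":-1.4,"tz":3,"ax":0,"ay":0,"az":0},{"grip":0,"tx":0,"ty":0,"tz":3,"ax":0,"ay":0,"az":0},{"grip":0,"tx":0,"ty":0,"tz":2,"ax":0,"ay":0,"az":0},{"grip":0,"tx":0,"ty":0,"tz":0.5,"ax":0,"ay":0,"az":0}]}}

```text
time: 12.53
tool_pos: [486.7, 39.7, 84.6]
tcp_rot: [-179.5, -0.0, 92.9]
ft_force: [-0.7, -0.8, -0.5]
finger_gap: 0.0
```

Request:
{"method": "step_arm", "body": {"plan": [{"grip":0,"tx":0,"ty":0,"tz":0,"ax":0,"ay":0,"az":0},{"grip":0,"tx":0,"ty":0,"tz":0,"ax":0,"ay":0,"az":0},{"grip":0,"tx":0,"ty":0,"tz":0,"ax":0,"ay":0,"az":0}]}}

```text
time: 12.78
tool_pos: [492.3, 39.3, 91.6]
tcp_rot: [179.9, 0.0, 92.9]
ft_force: [-0.1, -0.6, 0.2]
finger_gap: 0.2
```

Request:
{"method": "step_arm", "body": {"plan": [{"grip":0,"tx":0,"ty":-0.1,"tz":1.2,"ax":0,"ay":0,"az":0},{"grip":0,"tx":0,"ty":0,"tz":1.2,"ax":0,"ay":0,"az":0},{"grip":0,"tx":0,"ty":0,"tz":0.6,"ax":0,"ay":0,"az":0},{"grip":0,"tx":0,"ty":0,"tz":0,"ax":0,"ay":0,"az":0},{"grip":0,"tx":0,"ty":0,"tz":0,"ax":0,"ay":0,"az":0},{"grip":0,"tx":0,"ty":0,"tz":0,"ax":0,"ay":0,"az":0}]}}

```text
time: 13.28
tool_pos: [490.2, 39.3, 60.3]
tcp_rot: [-180.0, -0.0, 92.9]
ft_force: [0.4, -0.1, -0.2]
finger_gap: 0.0
```

Request:
{"method": "step_arm", "body": {"plan": [{"grip":0,"tx":0,"ty":0,"tz":0.5,"ax":0,"ay":0,"az":0},{"grip":0,"tx":0,"ty":0,"tz":0.4,"ax":0,"ay":0,"az":0},{"grip":0,"tx":0,"ty":0,"tz":0.3,"ax":0,"ay":0,"az":0},{"grip":0,"tx":0,"ty":0,"tz":0,"ax":0,"ay":0,"az":0},{"grip":0,"tx":0,"ty":0,"tz":0,"ax":0,"ay":0,"az":0}]}}

```text
time: 13.7
tool_pos: [490.9, 39.3, 48.8]
tcp_rot: [179.9, 0.0, 92.9]
ft_force: [2.3, -0.4, 4.6]
finger_gap: 0.0
```

Request:
{"method": "step_arm", "body": {"plan": [{"grip":0,"tx":0,"ty":0,"tz":0.1,"ax":0,"ay":0,"az":0},{"grip":0,"tx":0,"ty":0,"tz":0.1,"ax":0,"ay":0,"az":0},{"grip":0,"tx":0,"ty":0,"tz":0,"ax":0,"ay":0,"az":0}]}}

```text
time: 13.95
tool_pos: [491.0, 39.3, 47.9]
tcp_rot: [179.9, 0.0, 92.9]
ft_force: [-2.8, -0.0, 15.1]
finger_gap: -0.0
```

Request:
{"method": "step_arm", "body": {"plan": [{"grip":0,"tx":0,"ty":0,"tz":-1,"ax":0,"ay":0,"az":0},{"grip":0,"tx":0,"ty":0,"tz":-1.5,"ax":0,"ay":0,"az":0},{"grip":0,"tx":0,"ty":0,"tz":-1,"ax":0,"ay":0,"az":0},{"grip":0,"tx":0,"ty":0,"tz":0,"ax":0,"ay":0,"az":0},{"grip":0,"tx":0,"ty":0,"tz":0,"ax":0,"ay":0,"az":0}]}}

```text
time: 14.37
tool_pos: [490.5, 39.4, 81.6]
tcp_rot: [179.9, 0.0, 92.9]
ft_force: [0.6, 0.4, -0.0]
finger_gap: 0.4
```

```bash
python3 - <<'E'
from h import *
go(429,-9,84,93,4)
E
```

```text
now [490.5  39.4  81.6] [179.95   0.    92.88] gap 0.4 d [-61.5 -48.4   2.4] da 0.12
[{"tx":-1.13,"ty":-1.60,"tz":-0.06,"az":-0.03},{"tx":-1.13,"ty":-1.60,"tz":-0.06,"az":-0.03},{"tx":-1.13,"ty":-1.60,"tz":-0.06,"az":-0.03},{"tx":-1.13,"ty":-1.60,"tz":-0.06,"az":-0.03}]
q [ -1.  -2. 111.   0.  71.  -4.] F [ 0.56  0.4  -0.  ] t 14.37
```

Request:
{"method": "step_arm", "body": {"plan": [{"grip":0,"tx":-1.1,"ty":-1.6,"tz":0,"ax":0,"ay":0,"az":0},{"grip":0,"tx":-1.2,"ty":-1.6,"tz":0,"ax":0,"ay":0,"az":0},{"grip":0,"tx":-1.1,"ty":-1.6,"tz":0,"ax":0,"ay":0,"az":0},{"grip":0,"tx":-1.1,"ty":-1.6,"tz":0,"ax":0,"ay":0,"az":0},{"grip":0,"tx":0,"ty":0,"tz":0,"ax":0,"ay":0,"az":0},{"grip":0,"tx":0,"ty":0,"tz":1,"ax":0,"ay":0,"az":0},{"grip":0,"tx":0,"ty":0,"tz":1,"ax":0,"ay":0,"az":0},{"grip":0,"tx":0,"ty":0,"tz":0,"ax":0,"ay":0,"az":0}]}}

```text
time: 15.03
tool_pos: [427.0, -8.2, 58.3]
tcp_rot: [-179.8, -0.1, 92.9]
ft_force: [-0.2, -0.3, -0.9]
finger_gap: 0.0
```

Request:
{"method": "step_arm", "body": {"plan": [{"grip":0,"tx":0,"ty":0,"tz":0,"ax":0,"ay":0,"az":0},{"grip":0,"tx":0,"ty":0,"tz":0,"ax":0,"ay":0,"az":0}]}}

```text
time: 15.2
tool_pos: [428.5, -8.4, 60.8]
tcp_rot: [-179.9, -0.0, 92.9]
ft_force: [0.0, 1.2, -0.4]
finger_gap: -0.3
```

Request:
{"method": "step_arm", "body": {"plan": [{"grip":0,"tx":0,"ty":0,"tz":0.5,"ax":0,"ay":0,"az":0},{"grip":0,"tx":0,"ty":0,"tz":0.4,"ax":0,"ay":0,"az":0},{"grip":0,"tx":0,"ty":0,"tz":0.3,"ax":0,"ay":0,"az":0},{"grip":0,"tx":0,"ty":0,"tz":0.1,"ax":0,"ay":0,"az":0},{"grip":0,"tx":0,"ty":0,"tz":0.1,"ax":0,"ay":0,"az":0},{"grip":0,"tx":0,"ty":0,"tz":0,"ax":0,"ay":0,"az":0},{"grip":0,"tx":0,"ty":0,"tz":0,"ax":0,"ay":0,"az":0}]}}

```text
time: 15.78
tool_pos: [429.2, -8.7, 48.0]
tcp_rot: [179.9, -0.0, 92.9]
ft_force: [-0.5, 1.5, 5.5]
finger_gap: 0.0
```

Request:
{"method": "step_arm", "body": {"plan": [{"grip":0,"tx":0,"ty":0,"tz":0.1,"ax":0,"ay":0,"az":0},{"grip":0,"tx":0,"ty":0,"tz":0,"ax":0,"ay":0,"az":0}]}}

```text
time: 15.95
tool_pos: [429.3, -8.7, 47.9]
tcp_rot: [179.9, -0.0, 92.9]
ft_force: [-5.3, 2.3, 15.1]
finger_gap: 0.0
```

Request:
{"method": "step_arm", "body": {"plan": [{"grip":0,"tx":0,"ty":0,"tz":-1,"ax":0,"ay":0,"az":0},{"grip":0,"tx":0,"ty":0,"tz":-1.5,"ax":0,"ay":0,"az":0},{"grip":0,"tx":0,"ty":0,"tz":-1,"ax":0,"ay":0,"az":0},{"grip":0,"tx":0,"ty":0,"tz":0,"ax":0,"ay":0,"az":0},{"grip":0,"tx":0,"ty":0,"tz":0,"ax":0,"ay":0,"az":0}]}}

```text
time: 16.37
tool_pos: [429.0, -8.9, 81.7]
tcp_rot: [179.9, 0.0, 92.9]
ft_force: [-0.4, 0.2, 0.4]
finger_gap: 0.4
```

```bash
python3 - <<'E'
from h import *
go(434.7,46,82,93,3)
E
```

```text
now [429.   -8.9  81.7] [1.7992e+02 2.0000e-02 9.2880e+01] gap 0.4 d [ 5.7 54.9  0.3] da 0.12
[{"tx":1.82,"ty":0.28,"tz":-0.01,"az":-0.04},{"tx":1.82,"ty":0.28,"tz":-0.01,"az":-0.04},{"tx":1.82,"ty":0.28,"tz":-0.01,"az":-0.04}]
q [ -8. -13. 121.  -0.  72. -11.] F [-0.45  0.18  0.4 ] t 16.37
```

Request:
{"method": "step_arm", "body": {"plan": [{"grip":0,"tx":1.8,"ty":0.3,"tz":0,"ax":0,"ay":0,"az":0},{"grip":0,"tx":1.8,"ty":0.3,"tz":0,"ax":0,"ay":0,"az":0},{"grip":0,"tx":1.9,"ty":0.3,"tz":0,"ax":0,"ay":0,"az":0},{"grip":0,"tx":0,"ty":0,"tz":0,"ax":0,"ay":0,"az":0},{"grip":0,"tx":0,"ty":0,"tz":1,"ax":0,"ay":0,"az":0},{"grip":0,"tx":0,"ty":0,"tz":1,"ax":0,"ay":0,"az":0},{"grip":0,"tx":0,"ty":0,"tz":0,"ax":0,"ay":0,"az":0},{"grip":0,"tx":0,"ty":0,"tz":0,"ax":0,"ay":0,"az":0}]}}

```text
time: 17.03
tool_pos: [433.3, 45.9, 59.6]
tcp_rot: [-179.8, -0.0, 92.8]
ft_force: [-0.0, -0.5, -0.6]
finger_gap: 0.1
```

Request:
{"method": "step_arm", "body": {"plan": [{"grip":0,"tx":0,"ty":0,"tz":0,"ax":0,"ay":0,"az":0},{"grip":0,"tx":0,"ty":0,"tz":0,"ax":0,"ay":0,"az":0}]}}

```text
time: 17.2
tool_pos: [434.9, 46.2, 61.4]
tcp_rot: [180.0, 0.0, 92.8]
ft_force: [-0.7, -0.4, -0.1]
finger_gap: -0.3
```

Request:
{"method": "step_arm", "body": {"plan": [{"grip":0,"tx":0,"ty":0,"tz":0.5,"ax":0,"ay":0,"az":0},{"grip":0,"tx":0,"ty":0,"tz":0.4,"ax":0,"ay":0,"az":0},{"grip":0,"tx":0,"ty":0,"tz":0.3,"ax":0,"ay":0,"az":0},{"grip":0,"tx":0,"ty":0,"tz":0.1,"ax":0,"ay":0,"az":0},{"grip":0,"tx":0,"ty":0,"tz":0.1,"ax":0,"ay":0,"az":0},{"grip":0,"tx":0,"ty":0,"tz":0.1,"ax":0,"ay":0,"az":0},{"grip":0,"tx":0,"ty":0,"tz":0,"ax":0,"ay":0,"az":0},{"grip":0,"tx":0,"ty":0,"tz":0,"ax":0,"ay":0,"az":0}]}}

```text
time: 17.87
tool_pos: [435.5, 46.4, 47.8]
tcp_rot: [179.9, 0.0, 92.9]
ft_force: [-4.8, -2.1, 17.3]
finger_gap: -0.1
```

Request:
{"method": "step_arm", "body": {"plan": [{"grip":0,"tx":0,"ty":0,"tz":-1.5,"ax":0,"ay":0,"az":0},{"grip":0,"tx":0,"ty":0,"tz":-3,"ax":0,"ay":0,"az":0},{"grip":8.5,"tx":0,"ty":0,"tz":-3.5,"ax":0,"ay":0,"az":7},{"grip":8.5,"tx":0,"ty":0,"tz":-3.5,"ax":0,"ay":0,"az":7},{"grip":8.5,"tx":0,"ty":0,"tz":-3,"ax":0,"ay":0,"az":7},{"grip":8.5,"tx":0,"ty":0,"tz":-1.5,"ax":0,"ay":0,"az":7},{"grip":8.5,"tx":0,"ty":0,"tz":0,"ax":0,"ay":0,"az":7},{"grip":8.5,"tx":0,"ty":0,"tz":0,"ax":0,"ay":0,"az":7}]}}

```text
time: 18.53
tool_pos: [435.4, 46.7, 207.8]
tcp_rot: [179.9, -0.1, 50.5]
ft_force: [-0.0, 0.4, -0.2]
finger_gap: 72.4
```

Request:
{"method": "step_arm", "body": {"plan": [{"grip":8.5,"tx":0,"ty":0,"tz":0,"ax":0,"ay":0,"az":7},{"grip":8.5,"tx":0,"ty":0,"tz":0,"ax":0,"ay":0,"az":7},{"grip":8.5,"tx":0,"ty":0,"tz":0,"ax":0,"ay":0,"az":7},{"grip":8.5,"tx":0,"ty":0,"tz":0,"ax":0,"ay":0,"az":7},{"grip":8.5,"tx":0,"ty":0,"tz":0,"ax":0,"ay":0,"az":7},{"grip":8.5,"tx":0,"ty":0,"tz":0,"ax":0,"ay":0,"az":7},{"grip":8.5,"tx":0,"ty":0,"tz":0,"ax":0,"ay":0,"az":6}]}}

```text
time: 19.12
tool_pos: [434.3, 46.7, 205.8]
tcp_rot: [-180.0, 0.1, 2.5]
ft_force: [-0.2, 0.1, 0.7]
finger_gap: 85.0
```

```bash
python3 - <<'E'
from h import *
go(570,-2,195,2.9,4)
E
```

```text
now [434.3  46.7 205.8] [-1.7999e+02  8.0000e-02  2.5300e+00] gap 85.0 d [135.7 -48.7 -10.8] da 0.37
[{"tx":3.34,"ty":1.37,"tz":0.27,"az":-0.09},{"tx":3.33,"ty":1.37,"tz":0.27,"az":-0.09},{"tx":3.33,"ty":1.38,"tz":0.27,"az":-0.09},{"tx":3.33,"ty":1.38,"tz":0.27,"az":-0.09}]
q [ -1. -18. 112.   0.  86.  87.] F [-0.24  0.13  0.69] t 19.12
```

Request:
{"method": "step_arm", "body": {"plan": [{"grip":8.5,"tx":3,"ty":1.2,"tz":0,"ax":0,"ay":0,"az":0},{"grip":8.5,"tx":3.5,"ty":1.5,"tz":0,"ax":0,"ay":0,"az":0},{"grip":8.5,"tx":3.5,"ty":1.4,"tz":0,"ax":0,"ay":0,"az":0},{"grip":8.5,"tx":3.3,"ty":1.4,"tz":0,"ax":0,"ay":0,"az":0},{"grip":8.5,"tx":0,"ty":0,"tz":0,"ax":0,"ay":0,"az":0},{"grip":8.5,"tx":0,"ty":0,"tz":0,"ax":0,"ay":0,"az":0},{"grip":8.5,"tx":0,"ty":0,"tz":0,"ax":0,"ay":0,"az":0}]}}

```text
time: 19.7
tool_pos: [569.6, -1.4, 205.3]
tcp_rot: [-180.0, 0.1, 2.9]
ft_force: [-0.7, 0.4, -0.2]
finger_gap: 85.1
```

```bash
python3 - <<'E'
from h import *
T=wristpose(); im=snapshot("wrist"); np.save("w4.npy",T); cv2.imwrite("pics/w4.png",im[:,:,::-1])
s=sense();print(s["qd"].round(2),s["tool_pos"])
E
```

```text
[ 0.31 -1.81  0.43  0.03 -0.15 -0.07] [569.52364454  -1.25739588 206.05929625]
```

View pics/w4.png

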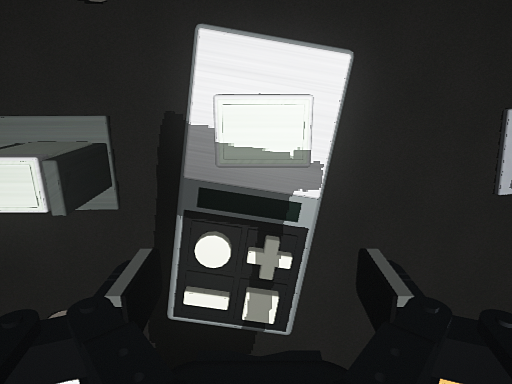

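```bash
python3 - <<'E'
from h import *
T=np.load("w4.npy")
q=np.array([ray("wrist",p,138,T)[:2] for p in [(214,95.5),(312.5,94.5),(312,166),(215.5,165.5)]],np.float32); r=cv2.minAreaRect(q); print(q.round(1).tolist(),r)
go(618,-2,190,2.9,2)
E
```

```text
[[639.2000122070312, 28.0], [642.7999877929688, -31.299999237060547], [599.0, -35.20000076293945], [596.2000122070312, 26.5]] ((619.51171875, -3.33135986328125), (43.948326110839844, 61.7692756652832), 2.5799033641815186)
now [569.5  -1.3 206.1] [-1.7998e+02  6.0000e-02  2.9000e+00] gap 84.6 d [ 48.5  -0.7 -16.1] da 0.0
[{"tx":2.42,"ty":0.16,"tz":0.80,"az":-0.00},{"tx":2.42,"ty":0.16,"tz":0.80,"az":-0.00}]
q [-5.  4. 92.  0. 84. 82.] F [-0.34 -0.48  0.61] t 19.75
```

Request:
{"method": "step_arm", "body": {"plan": [{"grip":8.5,"tx":2.5,"ty":0.2,"tz":0,"ax":0,"ay":0,"az":0},{"grip":8.5,"tx":2.45,"ty":0.2,"tz":1,"ax":0,"ay":0,"az":0},{"grip":8.5,"tx":0,"ty":0,"tz":2.5,"ax":0,"ay":0,"az":0},{"grip":8.5,"tx":0,"ty":0,"tz":1,"ax":0,"ay":0,"az":0},{"grip":8.5,"tx":0,"ty":0,"tz":0,"ax":0,"ay":0,"az":0},{"grip":8.5,"tx":0,"ty":0,"tz":0,"ax":0,"ay":0,"az":0},{"grip":8.5,"tx":0,"ty":0,"tz":0,"ax":0,"ay":0,"az":0}]}}

```text
time: 20.33
tool_pos: [619.9, -2.9, 163.0]
tcp_rot: [180.0, -0.1, 2.9]
ft_force: [0.4, 0.4, -0.1]
finger_gap: 85.4
```

Request:
{"method": "step_arm", "body": {"plan": [{"grip":8.5,"tx":-0.1,"ty":0,"tz":1.5,"ax":0,"ay":0,"az":0},{"grip":8.5,"tx":0,"ty":0,"tz":2,"ax":0,"ay":0,"az":0},{"grip":8.5,"tx":0,"ty":0,"tz":2,"ax":0,"ay":0,"az":0},{"grip":8.5,"tx":0,"ty":0,"tz":1.4,"ax":0,"ay":0,"az":0},{"grip":8.5,"tx":0,"ty":0,"tz":0,"ax":0,"ay":0,"az":0},{"grip":8.5,"tx":0,"ty":0,"tz":0,"ax":0,"ay":0,"az":0},{"grip":8.5,"tx":0,"ty":0,"tz":0,"ax":0,"ay":0,"az":0}]}}

```text
time: 20.92
tool_pos: [619.9, -3.3, 94.1]
tcp_rot: [180.0, -0.1, 2.9]
ft_force: [0.8, 0.9, 0.8]
finger_gap: 84.9
```

Request:
{"method": "step_arm", "body": {"plan": [{"grip":5,"tx":0,"ty":0,"tz":0,"ax":0,"ay":0,"az":0},{"grip":5,"tx":0,"ty":0,"tz":0,"ax":0,"ay":0,"az":0},{"grip":5,"tx":0,"ty":0,"tz":0,"ax":0,"ay":0,"az":0},{"grip":5,"tx":0,"ty":0,"tz":0,"ax":0,"ay":0,"az":0},{"grip":5,"tx":0,"ty":0,"tz":0,"ax":0,"ay":0,"az":0},{"grip":5,"tx":0,"ty":0,"tz":0,"ax":0,"ay":0,"az":0}]}}

```text
time: 21.42
tool_pos: [620.2, -3.0, 94.1]
tcp_rot: [180.0, -0.2, 2.9]
ft_force: [0.4, 1.5, 6.2]
finger_gap: 59.5
```

Request:
{"method": "step_arm", "body": {"plan": [{"grip":5,"tx":0,"ty":0,"tz":-0.7,"ax":0,"ay":0,"az":0},{"grip":5,"tx":0,"ty":0,"tz":-0.8,"ax":0,"ay":0,"az":0},{"grip":5,"tx":0,"ty":0,"tz":0,"ax":0,"ay":0,"az":0},{"grip":5,"tx":0,"ty":0,"tz":0,"ax":0,"ay":0,"az":0},{"grip":5,"tx":0,"ty":0,"tz":0,"ax":0,"ay":0,"az":0}]}}

```text
time: 21.83
tool_pos: [618.7, -3.3, 106.9]
tcp_rot: [-180.0, 0.0, 2.9]
ft_force: [-0.1, 0.0, -6.4]
finger_gap: 59.4
```

Request:
{"method": "step_arm", "body": {"plan": [{"grip":5,"tx":0,"ty":0,"tz":-1.5,"ax":0,"ay":0,"az":0},{"grip":5,"tx":0,"ty":0,"tz":-2.5,"ax":0,"ay":0,"az":0},{"grip":5,"tx":0,"ty":0,"tz":-2.5,"ax":0,"ay":0,"az":0},{"grip":5,"tx":0,"ty":0,"tz":-1,"ax":0,"ay":0,"az":0},{"grip":5,"tx":0,"ty":0,"tz":0,"ax":0,"ay":0,"az":0}]}}

```text
time: 22.25
tool_pos: [621.0, -3.4, 185.7]
tcp_rot: [180.0, -0.3, 2.9]
ft_force: [0.4, -0.3, -4.7]
finger_gap: 59.2
```

```bash
python3 - <<'E'
from h import *
T=wristpose(); im=snapshot("wrist"); np.save("w5.npy",T); cv2.imwrite("pics/w5.png",im[:,:,::-1])
go(600.5,-302,180,8.7,10)
E
```

```text
now [619.9  -3.3 183.3] [ 1.7998e+02 -1.6000e-01  2.8800e+00] gap 59.0 d [ -19.4 -298.7   -3.3] da 5.82
[{"tx":-0.34,"ty":2.97,"tz":0.03,"az":-0.58},{"tx":-0.37,"ty":2.97,"tz":0.03,"az":-0.58},{"tx":-0.40,"ty":2.97,"tz":0.03,"az":-0.58},{"tx":-0.43,"ty":2.96,"tz":0.03,"az":-0.58},{"tx":-0.46,"ty":2.96,"tz":0.03,"az":-0.58},{"tx":-0.49,"ty":2.95,"tz":0.03,"az":-0.58},{"tx":-0.52,"ty":2.95,"tz":0.03,"az":-0.58},{"tx":-0.55,"ty":2.94,"tz":0.03,"az":-0.58}]
[{"tx":-0.58,"ty":2.94,"tz":0.03,"az":-0.58},{"tx":-0.61,"ty":2.93,"tz":0.03,"az":-0.58}]
q [-5. 12. 85. -0. 83. 82.] F [-0.38  0.44 -5.8 ] t 22.3
```

View pics/w5.png

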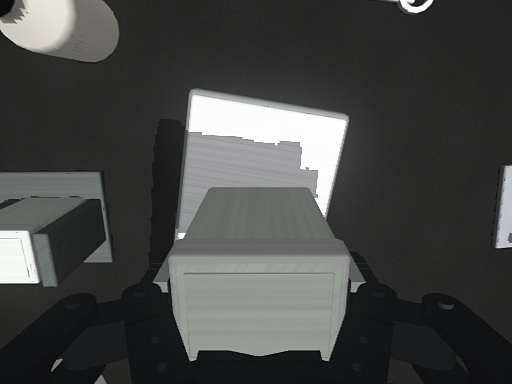

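```bash
python3 - <<'E'
from h import *
c=camera_model("wrist"); T=c["T_tool_cam"]
for z in(-42,-44,-46):
  for x in (18,20,22,24): print(z,x,proj("wrist",(x,0,z),T).round(1), proj("wrist",(x,30,z),T).round(1))
print("bottom edge",[ (x,proj("wrist",(x,0,46),T).round(1)) for x in (18,20,22,24)])
im=cv2.imread("pics/w5.png"); cv2.imwrite("pics/w5c.png",cv2.resize(im[170:290,150:370],None,fx=3.5,fy=3.5))
E
```

```text
-42 18 [255.1 264.4] [344.5 264.4]
-42 20 [255. 259.] [344.9 259. ]
-42 22 [255.  253.6] [345.4 253.6]
-42 24 [255.  248.1] [345.8 248.1]
-44 18 [255.  267.4] [346.  267.4]
-44 20 [255.  261.9] [346.4 262. ]
-44 22 [254.9 256.4] [346.9 256.5]
-44 24 [254.9 250.9] [347.3 250.9]
-46 18 [254.9 270.5] [347.5 270.5]
-46 20 [254.9 265. ] [348. 265.]
-46 22 [254.9 259.4] [348.4 259.4]
-46 24 [254.8 253.8] [348.9 253.8]
bottom edge [(18, array([256.8, 190.1])), (20, array([256.8, 186.8])), (22, array([256.8, 183.5])), (24, array([256.8, 180.2]))]
```

View pics/w5c.png

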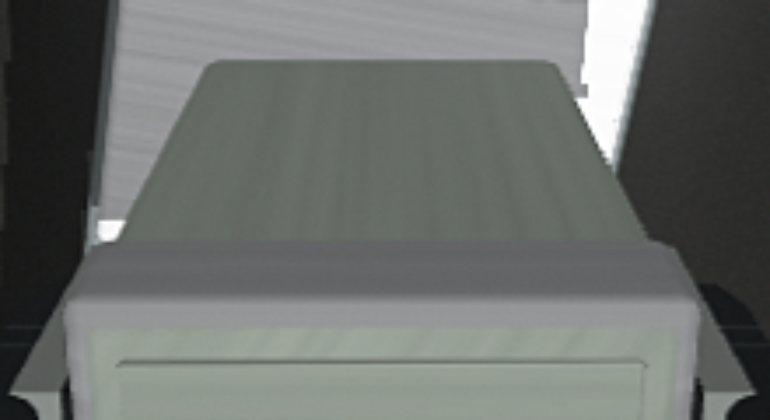

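Request:
{"method": "step_arm", "body": {"plan": [{"grip":5,"tx":0,"ty":0,"tz":0,"ax":0,"ay":0,"az":-5.8},{"grip":5,"tx":-0.35,"ty":1.6,"tz":0,"ax":0,"ay":0,"az":0},{"grip":5,"tx":-0.6,"ty":2.6,"tz":0,"ax":0,"ay":0,"az":0},{"grip":5,"tx":-0.75,"ty":3.5,"tz":0,"ax":0,"ay":0,"az":0},{"grip":5,"tx":-0.75,"ty":3.5,"tz":0,"ax":0,"ay":0,"az":0},{"grip":5,"tx":-0.75,"ty":3.5,"tz":0,"ax":0,"ay":0,"az":0},{"grip":5,"tx":-0.75,"ty":3.5,"tz":0,"ax":0,"ay":0,"az":0},{"grip":5,"tx":-0.75,"ty":3.5,"tz":0,"ax":0,"ay":0,"az":0}]}}

```text
time: 22.97
tool_pos: [603.7, -225.9, 179.0]
tcp_rot: [-179.9, 0.2, 8.7]
ft_force: [0.1, -0.5, -5.8]
finger_gap: 59.3
```

Request:
{"method": "step_arm", "body": {"plan": [{"grip":5,"tx":-0.75,"ty":3.4,"tz":0,"ax":0,"ay":0,"az":0},{"grip":5,"tx":-0.6,"ty":2.5,"tz":0,"ax":0,"ay":0,"az":0},{"grip":5,"tx":-0.35,"ty":1.6,"tz":0,"ax":0,"ay":0,"az":0},{"grip":5,"tx":0,"ty":0,"tz":0,"ax":0,"ay":0,"az":0},{"grip":5,"tx":0,"ty":0,"tz":0,"ax":0,"ay":0,"az":0},{"grip":5,"tx":0,"ty":0,"tz":0,"ax":0,"ay":0,"az":0},{"grip":5,"tx":0,"ty":0,"tz":0,"ax":0,"ay":0,"az":0},{"grip":5,"tx":0,"ty":0,"tz":0,"ax":0,"ay":0,"az":0}]}}

```text
time: 23.63
tool_pos: [600.1, -300.1, 182.0]
tcp_rot: [-180.0, 0.0, 8.8]
ft_force: [0.8, 0.5, -5.1]
finger_gap: 59.2
```

```bash
python3 - <<'E'
from h import *
for n in("scene","side","wrist"):
    im=snapshot(n); cv2.imwrite(f"pics/{n}2.png",im[:,:,::-1])
go(601.2,-302,170,8.7,2)
a=cv2.imread('pics/scene2.png')[150:270,60:180];b=cv2.imread('pics/side2.png')[40:160,230:350]
cv2.imwrite('pics/sd2.png',np.hstack([cv2.resize(a,(400,400)),cv2.resize(b,(400,400))]))
E
```

```text
now [ 600.1 -300.7  182.5] [ 1.7999e+02 -1.0000e-02  8.7500e+00] gap 59.4 d [  1.1  -1.3 -12.5] da -0.05
[{"tx":0.04,"ty":0.07,"tz":0.62,"az":0.02},{"tx":0.04,"ty":0.07,"tz":0.62,"az":0.02}]
q [-31.  20.  76.   0.  84.  50.] F [-0.13  0.12 -5.56] t 23.78
```

View pics/sd2.png

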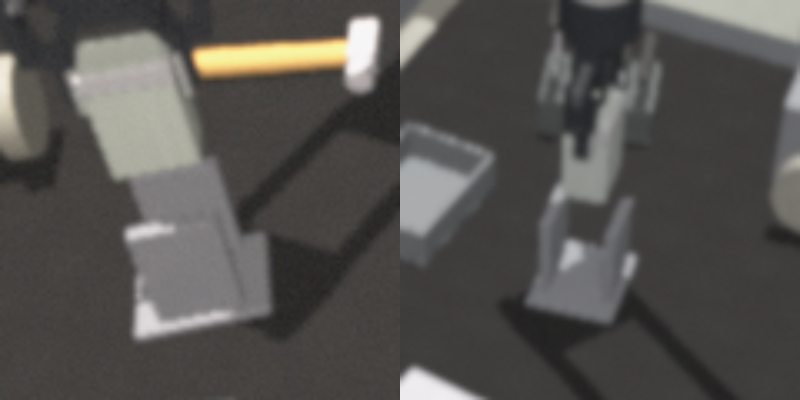

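View pics/wrist2.png

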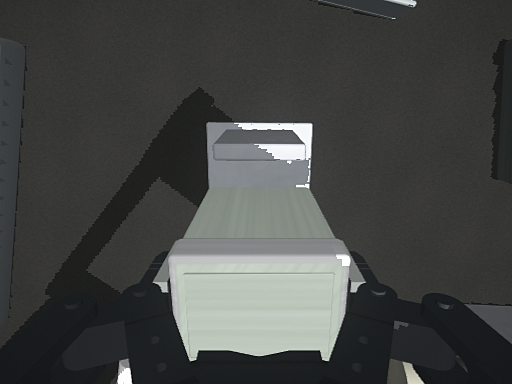

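```bash
python3 - <<'E'
from h import *
im=cv2.imread("pics/wrist2.png"); cv2.imwrite("pics/w6c.png",cv2.resize(im[110:270,190:330],None,fx=4,fy=4))
T=wristpose(); s=sense()
R=(T@np.linalg.inv(camera_model("wrist")["T_tool_cam"]))
for px in((259,159.5),(214,159),(306,159.5),(208,123),(312,123)):
    z=98 if px[1]>150 else 8
    p=ray("wrist",px,z,T); print(px,p.round(1),(R[:3,:3].T@(p-R[:3,3])).round(1))
E
```

```text
(259, 159.5) [ 628.5 -297.7   98. ] [28.5  1.3 84.5]
(214, 159) [ 624.1 -267.    98. ] [ 28.8 -29.7  84.5]
(306, 159.5) [ 633.4 -329.7   98. ] [28.5 33.7 84.5]
(208, 123) [ 637.7 -248.1    8. ] [ 45.1 -46.3 174.5]
(312, 123) [ 652.5 -344.     8. ] [ 45.1  50.7 174.5]
```

View pics/w6c.png

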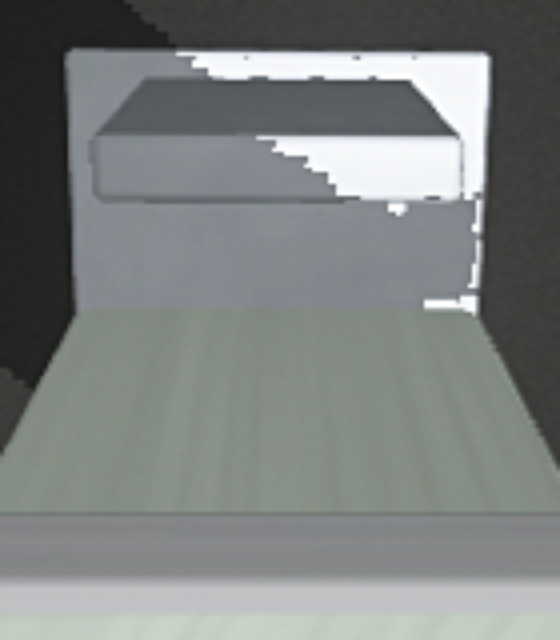

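Request:
{"method": "step_arm", "body": {"plan": [{"grip":5,"tx":0.2,"ty":0.2,"tz":0.8,"ax":0,"ay":0,"az":0},{"grip":5,"tx":0,"ty":0,"tz":1.2,"ax":0,"ay":0,"az":0},{"grip":5,"tx":0,"ty":0,"tz":0.8,"ax":0,"ay":0,"az":0},{"grip":5,"tx":0,"ty":0,"tz":0,"ax":0,"ay":0,"az":0},{"grip":5,"tx":0,"ty":0,"tz":0,"ax":0,"ay":0,"az":0},{"grip":5,"tx":0,"ty":0,"tz":0,"ax":0,"ay":0,"az":0},{"grip":5,"tx":0,"ty":0,"tz":0,"ax":0,"ay":0,"az":0}]}}

```text
time: 24.37
tool_pos: [602.4, -303.4, 154.8]
tcp_rot: [180.0, -0.0, 8.7]
ft_force: [0.3, -0.3, -6.0]
finger_gap: 59.5
```

Request:
{"method": "step_arm", "body": {"plan": [{"grip":5,"tx":0,"ty":-0.05,"tz":0.6,"ax":0,"ay":0,"az":0},{"grip":5,"tx":0,"ty":0,"tz":1,"ax":0,"ay":0,"az":0},{"grip":5,"tx":0,"ty":0,"tz":1,"ax":0,"ay":0,"az":0},{"grip":5,"tx":0,"ty":0,"tz":1,"ax":0,"ay":0,"az":0},{"grip":5,"tx":0,"ty":0,"tz":0.6,"ax":0,"ay":0,"az":0},{"grip":5,"tx":0,"ty":0,"tz":0,"ax":0,"ay":0,"az":0},{"grip":5,"tx":0,"ty":0,"tz":0,"ax":0,"ay":0,"az":0}]}}

```text
time: 24.95
tool_pos: [601.4, -302.4, 111.1]
tcp_rot: [-179.9, 0.1, 8.7]
ft_force: [-0.6, -1.3, -5.9]
finger_gap: 59.3
```

Request:
{"method": "step_arm", "body": {"plan": [{"grip":5,"tx":0,"ty":0,"tz":0.8,"ax":0,"ay":0,"az":0},{"grip":5,"tx":0,"ty":0,"tz":1,"ax":0,"ay":0,"az":0},{"grip":5,"tx":0,"ty":0,"tz":1,"ax":0,"ay":0,"az":0},{"grip":5,"tx":0,"ty":0,"tz":1,"ax":0,"ay":0,"az":0},{"grip":5,"tx":0,"ty":0,"tz":0.6,"ax":0,"ay":0,"az":0},{"grip":5,"tx":0,"ty":0,"tz":0.2,"ax":0,"ay":0,"az":0},{"grip":5,"tx":0,"ty":0,"tz":0,"ax":0,"ay":0,"az":0},{"grip":5,"tx":0,"ty":0,"tz":0,"ax":0,"ay":0,"az":0}]}}

```text
time: 25.62
tool_pos: [602.1, -302.8, 66.3]
tcp_rot: [180.0, -0.0, 8.7]
ft_force: [0.4, -0.5, -6.6]
finger_gap: 59.5
```

Request:
{"method": "step_arm", "body": {"plan": [{"grip":5,"tx":0,"ty":0,"tz":0.4,"ax":0,"ay":0,"az":0},{"grip":5,"tx":0,"ty":0,"tz":0.3,"ax":0,"ay":0,"az":0},{"grip":5,"tx":0,"ty":0,"tz":0.2,"ax":0,"ay":0,"az":0},{"grip":5,"tx":0,"ty":0,"tz":0.1,"ax":0,"ay":0,"az":0},{"grip":5,"tx":0,"ty":0,"tz":0,"ax":0,"ay":0,"az":0},{"grip":5,"tx":0,"ty":0,"tz":0,"ax":0,"ay":0,"az":0}]}}

```text
time: 26.12
tool_pos: [602.0, -302.7, 56.3]
tcp_rot: [-180.0, 0.0, 8.7]
ft_force: [0.6, 0.6, -5.5]
finger_gap: 59.6
```

Request:
{"method": "step_arm", "body": {"plan": [{"grip":5,"tx":0,"ty":0,"tz":0.1,"ax":0,"ay":0,"az":0},{"grip":5,"tx":0,"ty":0,"tz":0.1,"ax":0,"ay":0,"az":0},{"grip":5,"tx":0,"ty":0,"tz":0.1,"ax":0,"ay":0,"az":0},{"grip":5,"tx":0,"ty":0,"tz":0,"ax":0,"ay":0,"az":0}]}}

```text
time: 26.45
tool_pos: [602.3, -302.9, 54.2]
tcp_rot: [180.0, -0.0, 8.7]
ft_force: [-3.3, 1.6, 1.4]
finger_gap: 59.8
```

Request:
{"method": "step_arm", "body": {"plan": [{"grip":5,"tx":0,"ty":0,"tz":0.05,"ax":0,"ay":0,"az":0},{"grip":8.5,"tx":0,"ty":0,"tz":0,"ax":0,"ay":0,"az":0},{"grip":8.5,"tx":0,"ty":0,"tz":0,"ax":0,"ay":0,"az":0},{"grip":8.5,"tx":0,"ty":0,"tz":0,"ax":0,"ay":0,"az":0},{"grip":8.5,"tx":0,"ty":0,"tz":0,"ax":0,"ay":0,"az":0},{"grip":8.5,"tx":0,"ty":0,"tz":0,"ax":0,"ay":0,"az":0}]}}

```text
time: 26.95
tool_pos: [602.1, -302.8, 52.9]
tcp_rot: [180.0, -0.0, 8.7]
ft_force: [-0.2, -0.4, -0.5]
finger_gap: 85.3
```

Request:
{"method": "step_arm", "body": {"plan": [{"grip":8.5,"tx":0,"ty":0,"tz":-1,"ax":0,"ay":0,"az":0},{"grip":8.5,"tx":0,"ty":0,"tz":-2,"ax":0,"ay":0,"az":0},{"grip":8.5,"tx":0,"ty":0,"tz":-3,"ax":0,"ay":0,"az":0},{"grip":8.5,"tx":0,"ty":0,"tz":-3.5,"ax":0,"ay":0,"az":0},{"grip":8.5,"tx":0,"ty":0,"tz":-3.5,"ax":0,"ay":0,"az":0},{"grip":8.5,"tx":-2,"ty":0,"tz":-2,"ax":0,"ay":0,"az":0},{"grip":8.5,"tx":-4,"ty":0,"tz":0,"ax":0,"ay":0,"az":0},{"grip":8.5,"tx":0,"ty":0,"tz":0,"ax":0,"ay":0,"az":0}]}}

```text
time: 27.62
tool_pos: [537.9, -312.3, 203.7]
tcp_rot: [180.0, 0.2, 8.6]
ft_force: [-1.1, 1.1, -1.7]
finger_gap: 85.2
```

Request:
{"method": "step_arm", "body": {"plan": [{"grip":8.5,"tx":-2,"ty":0,"tz":0,"ax":0,"ay":0,"az":0},{"grip":8.5,"tx":0,"ty":0,"tz":0,"ax":0,"ay":0,"az":0},{"grip":8.5,"tx":0,"ty":0,"tz":0,"ax":0,"ay":0,"az":0},{"grip":8.5,"tx":0,"ty":0,"tz":0,"ax":0,"ay":0,"az":0}]}}

```text
time: 27.95
tool_pos: [523.4, -314.9, 203.3]
tcp_rot: [180.0, -0.0, 8.7]
ft_force: [-0.1, -0.0, -0.0]
finger_gap: 85.1
```

```bash
python3 - <<'E'
from h import *
T=wristpose();np.save("w7.npy",T)
for n in("wrist","scene","side"):
    im=snapshot(n); cv2.imwrite(f"pics/{n}3.png",im[:,:,::-1])
print(sense()["tool_pos"],sense()["time"])
E
```

```text
[ 523.58722585 -314.64121885  202.84721693] 28.1
```

View pics/wrist3.png

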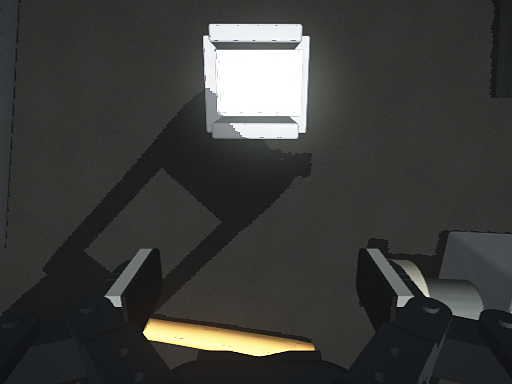

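View pics/scene3.png

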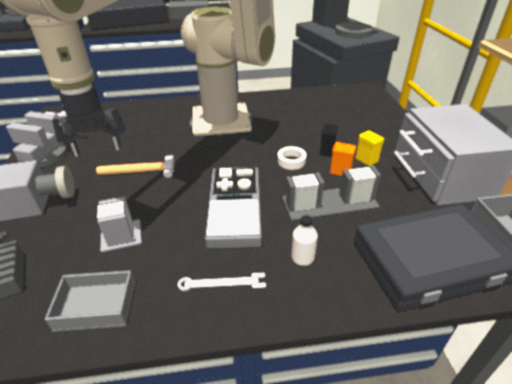

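View pics/side3.png

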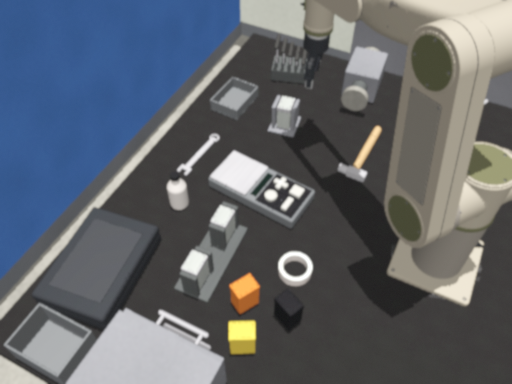

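```bash
python3 - <<'E'
from bench import *
print(hand_in())
E
```

```text
the job is handed in; nothing more can be done
None
```

The loaded tin was the one in the middle lane, and it now stands upright in the outgoing bay. I handed the job in at about 28 s.

- **Finding it:** I lifted two tins. The −y lane tin pulled about 1.8 N, so it was empty and I set it back. The middle one pulled about 5–6 N, which settled it, so I never lifted the +y tin.
- **Scale and keys:** The tin stood on the pan, released, while I pressed round, square, then bar. Each went down to its stop (tool at 47.8–47.9 mm, about 15–17 N) and I rose clear before the next. A picture afterwards shows all four keys up; I never moved onto the plus key.
- **Bay:** I gripped the tin again by its narrow ends, lowered it until I felt floor contact at about the expected height, and released it.
- **Last checks:** In the final pictures the tin's top looks level with the bay walls and about midway along them. Both empties are upright in the rack, and the tape roll, mallet, bottle and wrench look unmoved. Positions from the different cameras agreed to within about 2–4 mm. Nothing failed or disagreed beyond that.

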